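# Wedge the tapered dovetail stop into the bevel shooting ramp

### The arm

A 6-joint arm with a two-finger parallel gripper is mounted at the origin on a cart in front of the work surface, level with it; the furniture and walls round the work are solid. World frame = base frame: x ahead of the robot, y to its left, z up, the work surface at z = 0. Lengths are in m, angles in rad, forces in N, time in s.
With the tool pointing down it reaches from about 0.35 to 0.775 m from the base axis. Payload 7.3 kg.
Tool frame: the origin (TCP) lies on the centre line of the jaws, within the pads' length; the fingertips stand 25 mm ahead of it and the grasp point (between the pads) lies 6 mm ahead of it; z points along the fingers, y is the direction in which the jaws open and shut (so a half turn about z gives the same grasp; the last joint's range is limited). The gripper opens to 92 mm and grips with 3 to 60 N. Pads are 19 mm wide; open, the fingers measure 130 mm over their backs; the gripper's body (75 mm by 190 mm) begins 47 mm behind the grasp point.
Start: joints at [-1.434, 0.342, 1.524, -0, 1.275, -0.146], TCP at [0.147, -0.504, 0.231] pointing down, gripper open.
Joint ranges: [-2.53, 2.53], [-0.77, 2.02], [0.04, 2.7], [-1, 4.14], [0.28, 2.66], [-3.11, 3.11]. Speed limits (rad/s): [2.57, 2.57, 3.14, 3.14, 3.14, 3.14].

### API

Orientations are given as [roll, pitch, yaw] about the fixed x, y, z axes, in that order (R = Rz(yaw) Ry(pitch) Rx(roll)).
In Python, from cell import telemetry, read_camera, workorder gives the robot as it stands.
- The arm moves only by the shell command python3 -m creep 'ROWS' [FORCE]. ROWS is JSON, one flat list of numbers, 5 for each row, row after row: the opening, from 0 (shut) to 1 (fully open), then the shift along the world's x, y, z in m, then the turn about the world's z in rad. A call has 1 to 12 rows; each row shifts and turns the pose as measured when the row begins; what a row does not reach is not made up. A row lasts 1/8 s, in which the tool goes at most 62.5 mm and 10.7 degrees, less where a joint would pass 70% of its speed; a pose out of reach is approached as far as the arm can. A call is refused whole if a number of a shift passes 0.0625 or a number of a turn 0.188, either way. A call with a gripper value outside its range is refused whole. The fingers move at their own pace and stop on an object; FORCE is the grip in N (left out, the last holds). Time passes only in rows, so rows that do not move let the fingers close. It gives the time, the measured TCP pose, the force and the opening at its end, in the units of the state.
- telemetry.observe(): the state, without advancing time (a new reading comes with each control period).
- read_camera(name): name is "scene" or "top" or "wrist"; returns a dict with "image" (480x640x3 uint8, red, green, blue), "fovy" (degrees; the focal length in pixels is half the picture's height over the tangent of half this angle, whatever the lens; pixels are square), "cx", "cy" (the principal point, pixels), "R" (3x3) and "t" (3): a world point X has camera coordinates R X + t. Camera axes: x right, y down, z forward; pixel columns grow to the right and rows downward; lengths in m; the calibration is good to about 2 mm. The wrist camera is an equidistant fisheye: a pixel r from the principal point sees the ray r / f radians off the axis. A picture is of the moment at which its call begins. There is no depth.
- workorder.hand_in(): hands the job in, once; it reports no verdict.
The state is a dict: "time": time; "qpos": joint angles; "qvel": joint speeds; "joint_efforts": joint torques, N m; "tool_pos": TCP position; "tool_rot": TCP orientation; "contact_force": force on the tool from outside, world axes, zero at the start; "torque": the same for the moment, N m; "opening": finger opening in m.
Only numpy, scipy, OpenCV 4.12 (cv2) and the standard library are available. Lean on these libraries where they do the work, as an engineer would, in place of code of your own. Each camera call takes 0.05 s, during which the arm holds its last target.

### The job

Get the bevel shooting ramp ready for planing: take the loose wooden stop, bring its dovetail tongue into the way from the upper end of the sloping bed, narrow end first and down on the floor of the way, and slide it down until it wedges. Then press it firmly home by hand pressure, without battering it, so that it stays tight by itself when you let go. Leave the other tools and the beech block where they lie.

Things in the scene. Friction and masses are not known exactly. Their poses are not given: they have to be found in the camera images.
- stop: Loose stop, 0.24 kg: a medium brown bar on a darker dovetail tongue. Bar: x -75 to 70, y -17 to 17, z 17 to 60 mm, upright sides; grasp it across y. Origin: on the tongue's flat underside, below the middle of the bar. z up, -x to the dark faced toe that enters first, +x to the tail. It lies level on its tongue, toe roughly towards the robot's left.
- stop_toe (a point): Narrow end of the tongue, at its underside (stop x -65, y -6, z 0 mm). The tongue is 147 long (x -65 to 82) and 14 high. At the underside it spans y -18 to 6 mm here and -18 to 21 mm at the tail: the -y flank is straight, the +y flank tapers by 6 degrees; both flanks lean inwards 15 degrees towards the top.
- stop_tail (a point): Middle of the tongue's flat, square tail end (stop x 82, y 1, z 8 mm), which sticks out 12 mm behind the bar: where to press it home along the stop's -x. Pressing high, on the bar, or askew can tip or cock the stop in the way, and then it does not hold: press low and square, again if it has yielded, until it goes no further.
- way: Sloping bed with its dovetail way. Origin: on the way's floor at its upper mouth. x up the slope along the way, y across, z square to the bed, which falls 30 degrees towards the robot's left. Overhanging lips, tops 14 mm above the floor, cover x -130 to 0. The -y lip is fixed and straight, its foot at y -18, so the seated stop has y 0, z 0 and its axes parallel to the way's.
- way_landing (a point): Middle of the open landing above the mouth (way x 45, y 0, z 0 mm): the same floor as the way, open from above over x 0 to 85 and y -30 to 40 mm between boards 14 mm high, where the tongue is set down. Beyond x 85 the bed ends and the tail may overhang. With the toe at the mouth there are 10 to 12 mm of side play (stop y 0 to 10), less by 1 mm for each 9.5 mm of travel.
- ramp: Shooting ramp of pale wood, 290x212 mm, 160 high, screwed down. Origin: under its base; x away from its low edge. The way's +y lip is a dark tapered gib with two brass screws, locked up to 10 mm either way along the slope, so the stop binds with its origin anywhere from x -33 to -56 mm of the way: feel for it. Pressed in with 10 to 20 N it locks itself.
- plane_mid: Bystander: wooden hand plane, 56x190x68 mm, origin under its centre.
- block_b: Bystander: beech block 55x80x32 mm, origin under its centre.
- try_square: Bystander: try square, 161x130x17 mm, origin under its centre.
- caliper: Bystander: slide calliper, 62x164x8 mm, origin under its centre.
- wax_block: Bystander: block of wax, 32x60x26 mm, origin under its centre.
Things that resemble listed ones, but are neither listed nor needed, are in the scene too. Leave any yellow look-alike of the stop alone.

How it is judged:
On the way:
1. the toe of the tongue is in the way, under the lips (x of stop in the frame of way between -0.065 and 0.05 m and y of stop in the frame of way between -0.004 and 0.013 m and z of stop in the frame of way between -0.003 and 0.005 m and angle between the z axis of stop and the z axis of way, either way round below 0.1 rad), for 0.05 s.
At the end, for the whole second after the job is handed in: the stop is down in its way, within 2 mm and 2 degrees of its true line, its origin 30 to 61 mm below the mouth, at rest, and wedged: the way still grips it with more than 10 N of contact force when the robot has let go (contact force between stop and way above 10 N and x of stop in the frame of way between -0.061 and -0.03 m and y of stop in the frame of way between -0.002 and 0.002 m and z of stop in the frame of way below 0.002 m and angle between the z axis of stop and the z axis of way, either way round below 0.035 rad and angle between the x axis of stop and the x axis of way, either way round below 0.035 rad and linear speed of stop below 0.01 m/s); the robot touches nothing.
It fails at once if the stop is battered or forced: more than 200 N between stop and way (contact force between stop and way above 200 N).
It fails at once if a bystander is moved more than 3 cm (distance of any of plane_mid, block_b, try_square, caliper, wax_block from where it was at the start of the episode above 0.03 m).
It also fails if it takes over 58 s, if anything falls off the work surface, if the arm or the gripper's body presses on something with over 40 N, if the wrist force passes 120 N, or if a joint passes its speed limit or range.

## Working session

There is one attempt and no reset: what is moved stays moved. The work goes in short steps, Python scripts to look and compute and a shell command to move; the robot and the scene stay as the last step left them, time stands still between calls to the robot, and variables do not carry over. Pictures are saved under pics/ and viewed, and the job is handed in when it is done.

```bash
ls; mkdir -p pics; cat > h.py <<'E'
import numpy as np, cv2
from cell import telemetry, read_camera, workorder
def save(n,fn,crop=None,scale=1):
    c=read_camera(n); im=c["image"][:,:,::-1]
    np.savez("pics/"+fn+".npz",**{k:np.array(c[k]) for k in c})
    if crop: 
        a,b,cc,d=crop; im=im[b:d,a:cc]
    if scale!=1: im=cv2.resize(im,None,fx=scale,fy=scale,interpolation=cv2.INTER_CUBIC)
    cv2.imwrite("pics/"+fn+".png",im); return c
def load(fn): 
    d=np.load("pics/"+fn+".npz"); return {k:d[k] for k in d}
def ray(c,u,v,fish=False):
    f=240/np.tan(np.radians(float(c["fovy"]))/2)
    x=(u-float(c["cx"]));y=(v-float(c["cy"]))
    if fish:
        r=np.hypot(x,y);th=r/f; d=np.array([np.sin(th)*x/max(r,1e-9),np.sin(th)*y/max(r,1e-9),np.cos(th)])
    else: d=np.array([x/f,y/f,1.])
    R=c["R"]; o=-R.T@c["t"]; d=R.T@d; return o,d/np.linalg.norm(d)
def onz(c,u,v,z,fish=False):
    o,d=ray(c,u,v,fish); return o+d*(z-o[2])/d[2]
def proj(c,X,fish=False):
    f=240/np.tan(np.radians(float(c["fovy"]))/2)
    p=c["R"]@np.array(X)+c["t"]
    if fish:
        r=np.hypot(p[0],p[1]);th=np.arctan2(r,p[2]);return np.array([c["cx"]+f*th*p[0]/r,c["cy"]+f*th*p[1]/r])
    return np.array([c["cx"]+f*p[0]/p[2],c["cy"]+f*p[1]/p[2]])
def tri(c1,p1,c2,p2,f1=False,f2=False):
    o1,d1=ray(c1,*p1,f1);o2,d2=ray(c2,*p2,f2)
    A=np.stack([d1,-d2],1);s=np.linalg.lstsq(A,o2-o1,rcond=None)[0]
    a=o1+s[0]*d1;b=o2+s[1]*d2;return (a+b)/2,np.linalg.norm(a-b)
E
python3 - <<'E'
from h import *
np.set_printoptions(precision=4,suppress=True)
print(telemetry.observe())
for n in ["scene","top","wrist"]:
    c=save(n,n+"0"); print(n,c["fovy"],c["cx"],c["cy"],-c["R"].T@c["t"],c["R"].tolist())
E
```

```text
pics
{'time': 0.0, 'qpos': array([-1.434 ,  0.3427,  1.525 ,  0.    ,  1.2754, -0.146 ]), 'qvel': array([ 0.0018, -0.0014,  0.0014,  0.0013,  0.0001, -0.0006]), 'joint_efforts': array([  0.0001, -43.1244, -24.4212,   0.0718,   0.056 ,  -0.0001]), 'tool_pos': array([ 0.1465, -0.5037,  0.2306]), 'tool_rot': array([-3.14  , -0.0002,  0.2828]), 'contact_force': array([ 0.2441,  0.0959, -0.2206]), 'torque': array([ 0.0195, -0.0685, -0.0311]), 'opening': 0.09194769804770005}
scene 48.924164216919216 323.2424740809084 236.65935356720368 [ 0.1263 -0.828   1.2813] [[0.8964785983975073, -0.44281980357487727, 0.015386493335009013], [-0.3348506220577467, -0.6998215753869048, -0.6309713333666839], [0.2901744019081994, 0.5605001197010558, -0.7756535517177245]]
top 43.85983148138784 312.4945259899735 234.60295362374865 [-0.2202  0.3451  1.7099] [[-0.369969932185797, -0.9289581979271198, 0.01260618032692447], [-0.8278308815585913, 0.32347508681690634, -0.4583229208175394], [0.4216850493156739, -0.18000148530718588, -0.8886963398545334]]
wrist 65.70646984690485 314.8833120640102 243.0188714922966 [ 0.2253 -0.4819  0.3846] [[0.28011951758076753, -0.9599649229078998, -0.0006345524001073117], [-0.9158678923117577, -0.26744984969082075, 0.29942708917660865], [-0.28760921352198965, -0.08329420560151737, -0.9541189735093186]]
```

View pics/scene0.png

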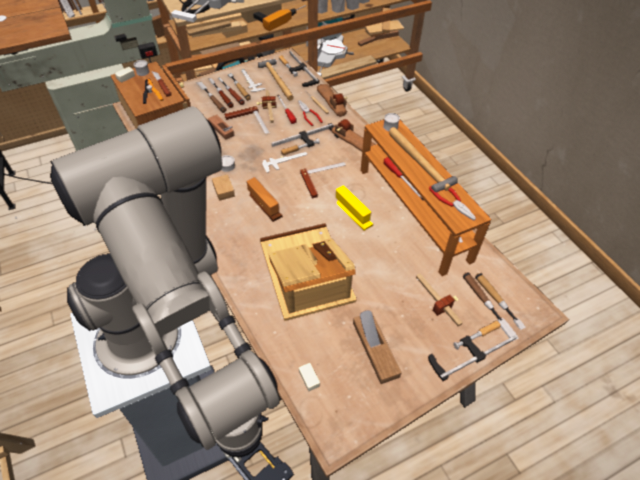

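View pics/top0.png

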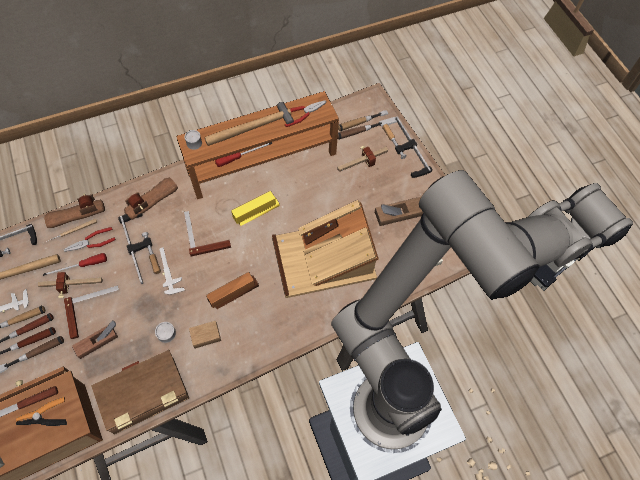

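View pics/wrist0.png

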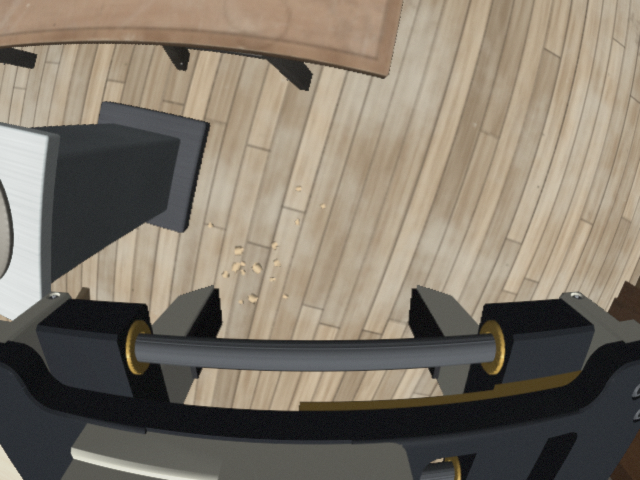

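The candidates for the stop are:
- the medium brown bar at scene (263,198), top (232,290)
- the yellow look-alike at scene (353,206), top (255,207)
- the beech block at scene (222,187), top (205,333)
- the brown plane at scene (376,345)

By the description, the brown bar is the stop. I'll check it in a close crop.

```bash
python3 - <<'E'
from h import *
def cr(fn,crop,s):
    im=cv2.imread(f"pics/{fn}.png");a,b,c,d=crop
    return cv2.resize(im[b:d,a:c],None,fx=s,fy=s,interpolation=cv2.INTER_CUBIC)
cv2.imwrite("pics/cs1.png",cr("scene0",(235,165,295,225),8))
cv2.imwrite("pics/ct1.png",cr("top0",(195,260,270,320),8))
cv2.imwrite("pics/cs2.png",cr("scene0",(255,215,365,325),5))
cv2.imwrite("pics/ct2.png",cr("top0",(265,195,385,300),5))
E
```

```text
(no output)
```

View pics/cs1.png

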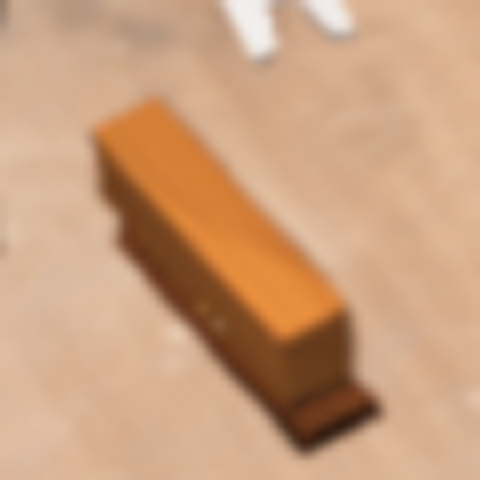

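View pics/ct1.png

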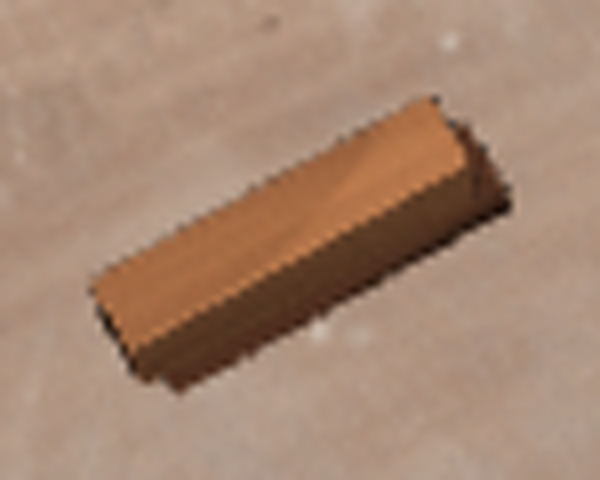

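View pics/cs2.png

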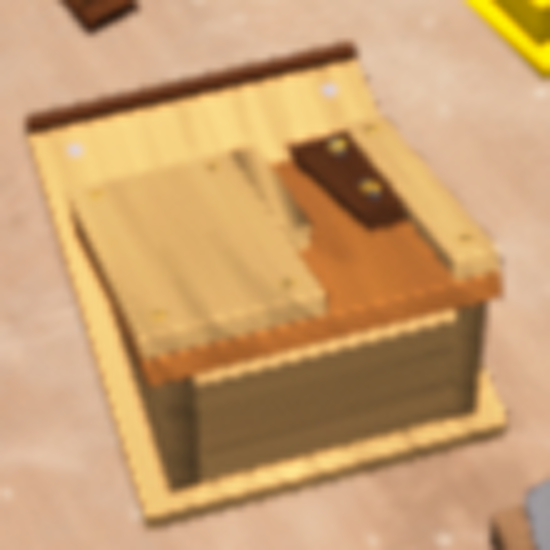

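View pics/ct2.png

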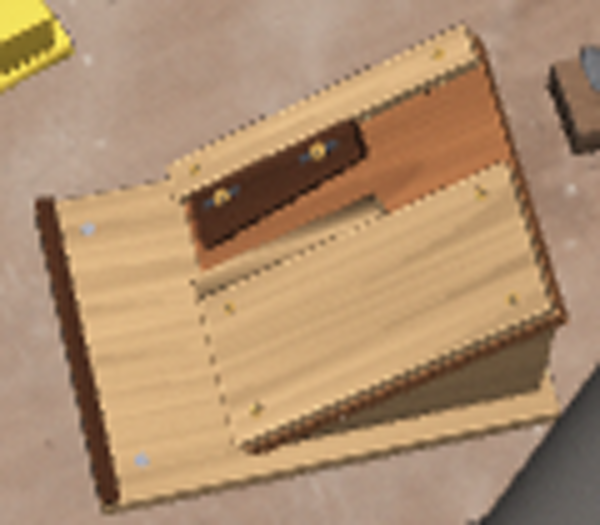

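The crops confirm it: brown bar on a darker tongue, with the tail step at the right/bottom end (scene crop 340,410) and the toe at the left. On the ramp, the gib with its brass screws lies on the far side, and the mouth and landing are at the upper right. Next I measure both.

```bash
python3 - <<'E'
from h import *
np.set_printoptions(precision=4,suppress=True)
s=load("scene0");t=load("top0")
S=lambda x,y:(235+x/8-.5,165+y/8-.5)
T=lambda x,y:(195+x/8-.5,260+y/8-.5)
# bar top corners: toe-near? order: toe/near(-y), toe/far(+y), tail/far, tail/near
ps=[S(95,135),S(155,98),S(350,300),S(285,345)]
pt=[T(138,350),T(90,290),T(435,97),T(468,155)]
for n,c,p in(("s",s,ps),("t",t,pt)):
    P=np.array([onz(c,*q,.06) for q in p]);print(n,P[:,:2].tolist(),"ctr",P.mean(0)[:2],"L",np.linalg.norm(P[3]-P[0]),np.linalg.norm(P[2]-P[1]),"W",np.linalg.norm(P[1]-P[0]),np.linalg.norm(P[2]-P[3]))
    a=(P[2]+P[3]-P[0]-P[1])/2;print("yaw x axis",np.degrees(np.arctan2(a[1],a[0])))
for a,b in zip(ps,pt): print(tri(s,a,t,b))
S=lambda x,y:(255+x/5-.4,215+y/5-.4)
T=lambda x,y:(265+x/5-.4,195+y/5-.4)
names=dict(lipcorner=((307,237),(385,208)),boardUpNear=((322,298),(508,163)),farBoardTopUp=((500,258),(470,28)),farBoardInnerUp=((455,272),(480,62)),nearlow_base=((150,522),(105,510)),scr1=((78,150),(140,460)),scr2=((330,90),(88,228)),gs1=((338,146),(222,197)),gs2=((371,187),(318,151)),
 bs1=((97,190),(256,408)),bs2=((212,166),(230,308)),bs3=((288,283),(482,192)),bs4=((158,314),(513,298)),fb1=((372,127),(195,170)),fb2=((465,237),(438,53)))
for k,(a,b) in names.items():
    P,e=tri(s,S(*a),t,T(*b));print(k,P,round(e*1000,1))
E
```

```text
s [[0.4603156714160498, 0.3702963876057971], [0.4901612684900657, 0.3797793976349869], [0.5177414060889186, 0.24176109162226422], [0.48548511253193705, 0.23067047995696865]] ctr [0.4884 0.3056] L 0.14187633647950346 0.1407469956503272 W 0.03131592476549626 0.03410967811552259
yaw x axis -79.24259495756903
t [[0.45973443412217063, 0.37003621794726993], [0.48869371294402375, 0.37947417518188153], [0.5158165823515795, 0.2359684030267935], [0.48889643611944833, 0.23216315416616778]] ctr [0.4883 0.3044] L 0.1409233979042412 0.14604641962994971 W 0.03045841208343252 0.027187758128441132
yaw x axis -78.68828499210798
(array([0.46  , 0.3701, 0.0601]), np.float64(0.0005665191860190866))
(array([0.4895, 0.3796, 0.0599]), np.float64(0.0013744174295017202))
(array([0.5147, 0.2364, 0.0654]), np.float64(0.002453113822621442))
(array([0.4874, 0.2319, 0.0594]), np.float64(0.0033155099189949955))
lipcorner [ 0.5026 -0.0575  0.1145] 5.0
boardUpNear [ 0.4804 -0.1254  0.16  ] 0.0
farBoardTopUp [ 0.5752 -0.1422  0.1583] 2.3
farBoardInnerUp [ 0.5512 -0.1387  0.1568] 0.6
nearlow_base [ 0.5026  0.1027 -0.3615] 108.3
scr1 [0.4386 0.1254 0.0194] 1.0
scr2 [0.5972 0.1    0.022 ] 0.1
gs1 [0.5634 0.0227 0.0721] 1.2
gs2 [ 0.5544 -0.0365  0.1076] 1.0
bs1 [0.4248 0.0555 0.0698] 0.7
bs2 [0.493  0.0451 0.0668] 0.3
bs3 [ 0.4708 -0.1051  0.1538] 0.5
bs4 [ 0.4013 -0.0938  0.1539] 0.1
fb1 [0.5896 0.0304 0.0671] 1.2
fb2 [ 0.5679 -0.1187  0.1533] 0.7
```

The stop's origin is about (0.488, 0.303), with its x axis at −79°. The bar measures 142–145 × 31–34 mm at z 0.06, which matches the sizes given. The ramp's slope comes out at 29.8° and its top at 0.158–0.160, also as given. The way's x heads −98.7° and its mouth is near (0.5195, −0.065, 0.1045). I move above the ramp and take a close look on the way.

```bash
python3 -m creep '[1,0.038,0.045,0.016,0.185, 1,0.038,0.045,0.016,0.185, 1,0.038,0.045,0.016,0.185, 1,0.038,0.045,0.016,0.185, 1,0.038,0.045,0.016,0.185, 1,0.038,0.045,0.016,0.185, 1,0.038,0.045,0.016,0.185, 1,0.038,0.045,0.016,0.185]'
```

```text
time: 1.15
tool_pos: [0.4535, -0.1347, 0.359]
tool_rot: [-3.136, -0.001, 1.784]
contact_force: [1.4, -0.9, 0.4]
opening: 0.0921
```

```bash
python3 -m creep '[1,0.025,0.01,0.0,-0.16, 1,0.025,0.01,0.0,-0.16, 1,0,0,0,0,1,0,0,0,0]'; python3 - <<'E'
from h import *
print(telemetry.observe()["tool_pos"],telemetry.observe()["tool_rot"])
save("wrist","w1")
E
```

```text
time: 1.65
tool_pos: [0.5064, -0.11, 0.3591]
tool_rot: [-3.136, -0.001, 1.467]
contact_force: [0.1, -0.6, 1.0]
opening: 0.0915
[ 0.50642989 -0.10995866  0.35906182] [-3.13626240e+00 -1.17234921e-03  1.46666670e+00]
```

View pics/w1.png

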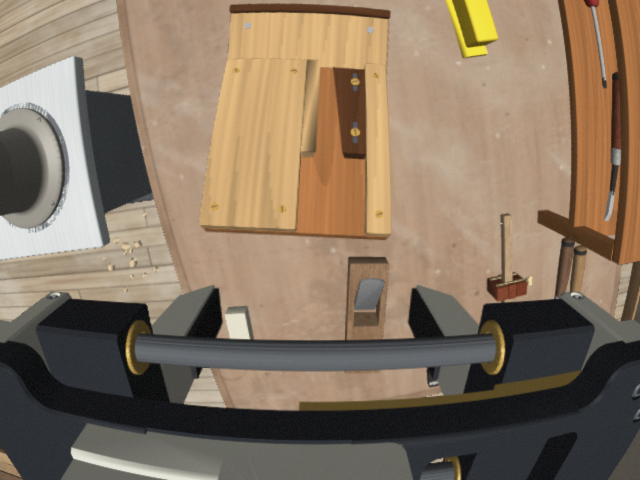

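```bash
python3 - <<'E'
from h import *
im=cv2.imread("pics/w1.png")[50:245,270:400]
cv2.imwrite("pics/w1c.png",cv2.resize(im,None,fx=3.0,fy=3.0,interpolation=cv2.INTER_CUBIC))
E
```

```text
(no output)
```

View pics/w1c.png

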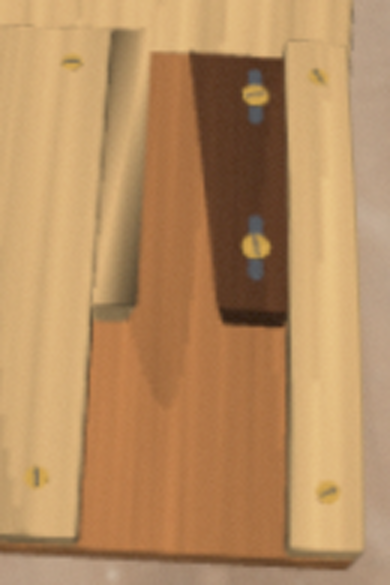

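```bash
python3 - <<'E'
from h import *
np.set_printoptions(precision=4,suppress=True)
w=load("w1");s=load("scene0");t=load("top0")
h0=.1054
print(-w["R"].T@w["t"], w["R"])
C=lambda x,y:(270+x/3-.33,50+y/3-.33)
L=onz(w,*C(137,303),h0+.0121,True);A=onz(w,*C(79,540),.160,True);B=onz(w,*C(288,550),.160,True)
print("lip",L,"A",A,"B",B,np.linalg.norm(A-B))
S=lambda x,y:(255+x/5-.4,215+y/5-.4)
T=lambda x,y:(265+x/5-.4,195+y/5-.4)
for c,p,q,n in((s,S(322,298),S(455,272),"s"),(t,T(508,163),T(480,62),"t")):
    A2=onz(c,*p,.160);B2=onz(c,*q,.160);print(n,A2,B2)
print("lip s,t",onz(s,*S(307,237),h0+.0121),onz(t,*T(385,208),h0+.0121))
# gib upper corner & board screw yaw by wrist + scene
for k,a,b in(("bs2",(72,64),(212,166)),("bs3",(37,477),(288,283)),("fb1",(318,77),(372,127)),("fb2",(327,492),(465,237))):
    print(k,tri(w,C(*a),s,S(*b),True,False))
for yaw in (-98.7,):
    y=np.radians(yaw);xh=np.array([np.cos(y),np.sin(y),0]);xw=xh*np.cos(np.pi/6)+[0,0,.5];yw=np.array([-np.sin(y),np.cos(y),0]);zw=np.cross(xw,yw)
    print(xw,yw,zw)
    print(L-(-.01425*yw+.014*zw),A-(.085*xw-.03*yw+.014*zw),B-(.085*xw+.04*yw+.014*zw))
E
```

```text
[ 0.5163 -0.0299  0.5131] [[ 0.9947 -0.1028 -0.0048]
 [-0.0967 -0.9493  0.2993]
 [-0.0353 -0.2972 -0.9542]]
lip [ 0.5126 -0.0516  0.1175] A [ 0.4861 -0.1242  0.16  ] B [ 0.5545 -0.1346  0.16  ] 0.06912607705629156
s [ 0.4804 -0.1254  0.16  ] [ 0.5503 -0.1406  0.16  ]
t [ 0.4804 -0.1254  0.16  ] [ 0.5492 -0.1377  0.16  ]
lip s,t [ 0.5043 -0.0586  0.1175] [ 0.4985 -0.0568  0.1175]
bs2 (array([0.4952, 0.0456, 0.0646]), np.float64(0.003465784567591038))
bs3 (array([ 0.4727, -0.1033,  0.15  ]), np.float64(0.002372323243398443))
fb1 (array([0.5917, 0.031 , 0.0663]), np.float64(0.0021947457752476214))
fb2 (array([ 0.5693, -0.1179,  0.1521]), np.float64(0.0010810686204893107))
[-0.131  -0.8561  0.5   ] [ 0.9885 -0.1513  0.    ] [0.0756 0.4942 0.866 ]
[ 0.5256 -0.0606  0.1054] [ 0.5258 -0.0629  0.1054] [ 0.525  -0.0627  0.1054]
```

The wrist view gives the way's origin at (0.525, −0.062) and the fixed cameras at (0.520, −0.065); the 5 mm gap can be closed with a closer look later. Now over to the stop.

```bash
python3 -m creep '[0.7,-0.002,0.055,-0.01,0.05, 0.7,-0.002,0.055,-0.01,0.05, 0.7,-0.002,0.055,-0.01,0.05, 0.7,-0.002,0.055,-0.01,0.05,0.7,-0.002,0.055,-0.01,0.05, 0.7,-0.002,0.055,-0.01,0.045, 0.7,0,0.045,-0.01,0, 0.7,0,0,0,0]'; python3 - <<'E'
from h import *
np.set_printoptions(precision=4,suppress=True)
print(telemetry.observe()["tool_pos"],telemetry.observe()["tool_rot"])
save("wrist","w2")
t=load("top0")
for p in((191,337),(213,321),(220,337),(194,348)): print(onz(t,*p,.032))
E
```

```text
time: 2.7
tool_pos: [0.4896, 0.2682, 0.2881]
tool_rot: [-3.138, 0.001, 1.768]
contact_force: [0.7, -0.1, 0.4]
opening: 0.0639
[0.4896 0.2682 0.2881] [-3.1385  0.0006  1.7679]
[0.3937 0.4574 0.032 ]
[0.4169 0.3836 0.032 ]
[0.3629 0.3792 0.032 ]
[0.359  0.4586 0.032 ]
```

View pics/w2.png

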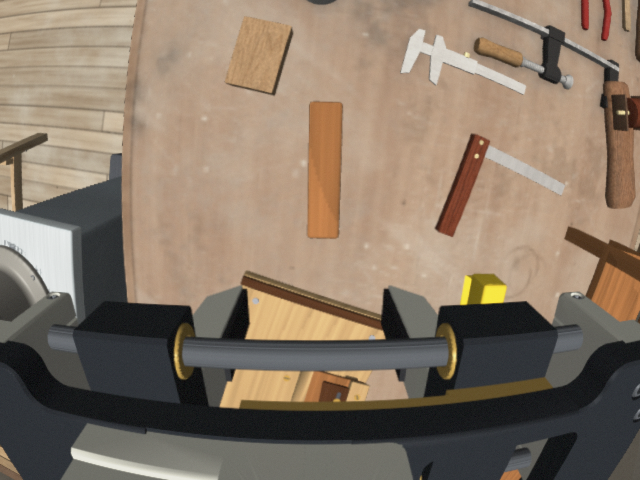

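```bash
python3 - <<'E'
from h import *
np.set_printoptions(precision=4,suppress=True)
w=load("w2");im=w["image"]
hsv=cv2.cvtColor(im,cv2.COLOR_RGB2HSV)
m=((hsv[...,0]<18)&(hsv[...,1]>130)&(hsv[...,2]>110)).astype(np.uint8)
m[:90]=0;m[250:]=0;m[:,:290]=0;m[:,360:]=0
cs,_=cv2.findContours(m,0,2);c=max(cs,key=cv2.contourArea);r=cv2.minAreaRect(c);b=cv2.boxPoints(r);print(cv2.contourArea(c),b)
P=np.array([onz(w,*q,.06,True) for q in b]);print(P);print(P.mean(0))
for i in range(4):
    d=P[(i+1)%4]-P[i];print(np.linalg.norm(d),np.degrees(np.arctan2(d[1],d[0])))
E
```

```text
4074.5 [[306.2394 236.901 ]
 [309.8048 101.4159]
 [341.6248 102.2533]
 [338.0595 237.7384]]
[[0.487  0.2341 0.06  ]
 [0.463  0.3746 0.06  ]
 [0.4945 0.3803 0.06  ]
 [0.5206 0.2399 0.06  ]]
[0.4913 0.3072 0.06  ]
0.14254610902887838 99.6886812455335
0.03205219676992463 10.223666597246059
0.14276512941099376 -79.4593811702121
0.03417364752914683 -170.1503029753065
```

```bash
python3 -m creep '[0.7,0.006,0.008,-0.055,-0.017, 0.7,0,0,-0.055,0, 0.7,0,0,-0.055,0, 0.7,0,0,-0.04,0, 0.7,0,0,-0.015,0,0.7,0,0,-0.01,0, 0.7,0,0,-0.001,0]'; python3 - <<'E'
from h import *
save("wrist","w3")
E
```

```text
time: 3.62
tool_pos: [0.5013, 0.2651, 0.0593]
tool_rot: [3.13, 0.001, 1.741]
contact_force: [-0.2, -1.0, 0.8]
opening: 0.0646
```

View pics/w3.png

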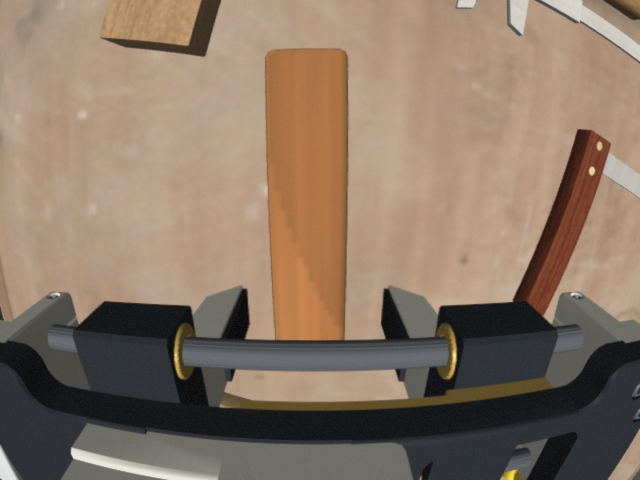

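```bash
python3 -m creep '[0.7,-0.004,0.012,-0.005,0, 0.7,0,0,0,0, 0.3,0,0,0,0, 0.3,0,0,0,0, 0.3,0,0,0,0]' 8
```

```text
time: 4.3
tool_pos: [0.4987, 0.2794, 0.0573]
tool_rot: [3.124, 0.0, 1.743]
contact_force: [0.1, 0.6, 0.6]
opening: 0.0385
```

```bash
python3 -m creep '[0.3,0,0,-0.003,0, 0.3,0,0,0,0, 0.3,0,0,0,0]' 8
```

```text
time: 4.68
tool_pos: [0.4985, 0.2793, 0.0551]
tool_rot: [3.124, -0.0, 1.742]
contact_force: [-0.6, 0.3, -0.2]
opening: 0.034
```

```bash
python3 -m creep '[0.3,0,0.003,0.01,0, 0.3,0,0.008,0.01,0, 0.3,0,0,0,0]' 5; python3 - <<'E'
from h import *
save("scene","s4",(215,150,315,225),8)
E
```

```text
time: 5.05
tool_pos: [0.4985, 0.291, 0.076]
tool_rot: [3.124, -0.0, 1.742]
contact_force: [0.1, 0.7, -0.7]
opening: 0.0342
```

View pics/s4.png

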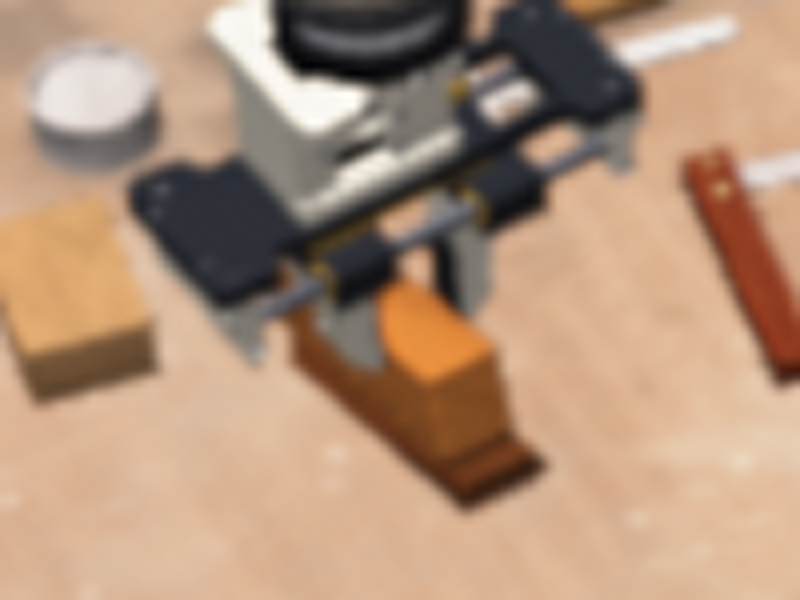

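```bash
python3 - <<'E'
from h import *
save("wrist","w4")
E
```

```text
(no output)
```

View pics/w4.png

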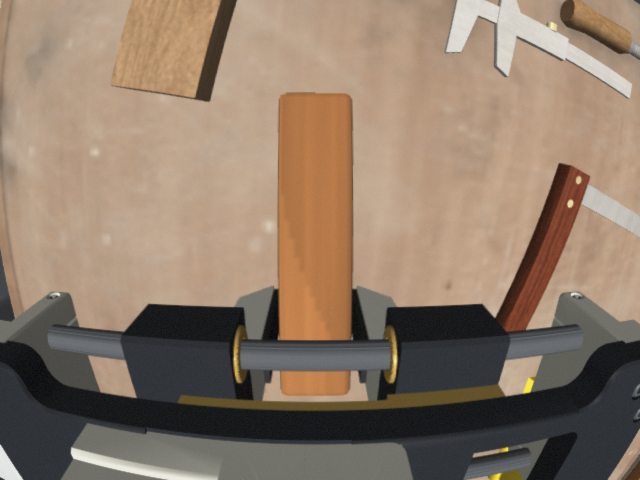

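```bash
cat >> h.py <<'E'
def tilt(w,toe,tail,tcp,yaw):
    n=np.array([np.sin(yaw),-np.cos(yaw),0]);a=np.array([np.cos(yaw),np.sin(yaw),0]) # a: toward toe side (camera)
    out=[]
    for p in(toe,tail):
        o,d=ray(w,*p,True);X=o+d*((tcp-o)@n)/(d@n);out.append(((X-tcp)@a,X[2]-tcp[2]))
    out=np.array(out);v=out[0]-out[1]
    print("rel TCP (toewards,up) mm",out*1000,"len",np.linalg.norm(v)*1000,"toe-down deg",-np.degrees(np.arctan2(v[1],v[0])))
E
python3 - <<'E'
from h import *
np.set_printoptions(precision=1,suppress=True)
w=load("w4")
n=np.array([np.sin(1.742),-np.cos(1.742),0])
# plane nearly contains camera: degenerate -> use widths instead
f=240/np.tan(np.radians(float(w["fovy"]))/2)
o=-w["R"].T@w["t"];tcp=np.array([.4985,.291,.076]);print((o-tcp)@n, (o-tcp)@np.array([np.cos(1.742),np.sin(1.742),0]),o[2]-tcp[2])
# toe-edge: angular width
def wid(a,b):
    _,d1=ray(w,*a,True);_,d2=ray(w,*b,True);ang=np.arccos(d1@d2);R=.017/np.tan(ang/2);m=(d1+d2);m/=np.linalg.norm(m);return o+m*R
A=wid((279,97),(352.5,97));B=wid((281,391),(350,391));print(A*1000,B*1000,np.linalg.norm(A-B)*1000)
# alternative: intersection of rows with two unknown: known grasp pt
a=np.array([np.cos(1.742),np.sin(1.742),0])
print(((A-tcp)@a)*1000,(A-tcp)[2]*1000,((B-tcp)@a)*1000,(B-tcp)[2]*1000)
v=A-B;print(-np.degrees(np.arctan2(v[2],v@a)))
E
```

```text
-0.0023175867691274873 0.0804214115067479 0.153466944584006
[483.2 385.8  54.3] [506.1 250.6  86.6] 140.84907725502447
96.0130641476246 -21.702386049028647 -41.080105926855765 10.603718589741531
13.259878512323576
```

```bash
python3 -m creep '[0.3,-0.002,0.01,0.009,0, 0.3,-0.002,0.012,0.01,0, 0.3,0,0,0,0, 0.3,0,0,0.0,0]' 5; python3 - <<'E'
from h import *
save("wrist","w5")
E
```

```text
time: 5.65
tool_pos: [0.4931, 0.314, 0.0951]
tool_rot: [3.127, 0.001, 1.742]
contact_force: [-0.6, -0.1, -1.9]
opening: 0.0336
```

View pics/w5.png

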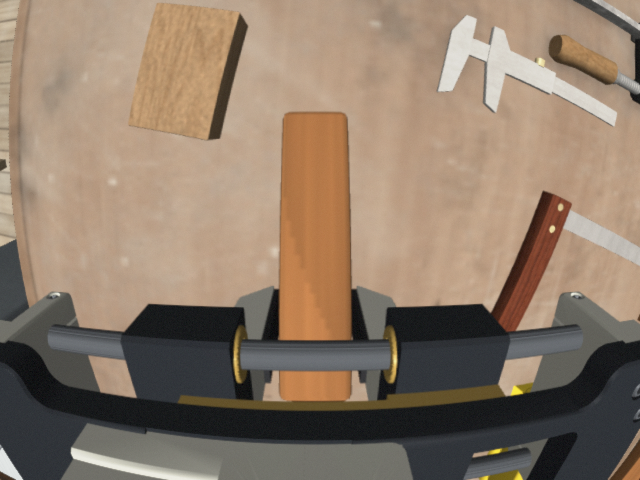

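```bash
cat >> h.py <<'E'
from scipy.optimize import least_squares
def tilt2(w,toe,tail,tcp,yaw,zg=None,g=None):
    a=np.array([np.cos(yaw),np.sin(yaw),0]);o=-w["R"].T@w["t"]
    gp=np.array([0,-6.]);oo=np.array([(o-tcp)@a,o[2]-tcp[2]])*1000
    D=[]
    for p in(toe,tail):
        _,d=ray(w,*p,True);D.append(np.array([d@a,d[2]]))
    def pts(g,th,zg):
        r=[]
        for x in(-75,70):
            dx=g-x;dz=60-zg # toewards, up in stop frame
            r.append(gp+[dx*np.cos(th)+dz*np.sin(th)*1, -dx*np.sin(th)+dz*np.cos(th)])
        return r
    def f(q):
        P=pts(q[0],q[1],zg);e=[]
        for X,d in zip(P,D):
            v=X-oo;e.append((v[0]*d[1]-v[1]*d[0])/np.linalg.norm(d))
        return e
    q=least_squares(f,[28,.3]).x;print("zg",zg,"g",q[0],"toe-down deg",np.degrees(q[1]))
E
python3 - <<'E'
from h import *
for zg in(46,49,52):
    tilt2(load("w4"),(315,94),(315,393),np.array([.4985,.291,.076]),1.742,zg)
    tilt2(load("w5"),(315,112),(315,400),np.array([.4931,.314,.0951]),1.742,zg)
    tilt2(load("w3"),(307,49),(315,470),np.array([.5013,.2651,.0593]),1.742,zg)
E
```

```text
zg 46 g 29.340473446281067 toe-down deg 27.340149875923643
zg 46 g 25.263532186308748 toe-down deg 34.697846054291546
zg 46 g 22.442815518513513 toe-down deg 13.950542729111975
zg 49 g 28.63928185255148 toe-down deg 24.494033101350578
zg 49 g 25.07184554291179 toe-down deg 32.449916913093496
zg 49 g 20.061431239903154 toe-down deg 13.471202822221148
zg 52 g 27.41940859304972 toe-down deg 20.95246439361015
zg 52 g 24.561792463257042 toe-down deg 29.935378352535622
zg 52 g 22.406042960944312 toe-down deg 14.538685423107557
```

```bash
python3 - <<'E'
from h import *
save("scene","s5",(215,150,315,225),8)
save("top","t5",(190,245,290,320),8)
E
```

```text
(no output)
```

View pics/s5.png

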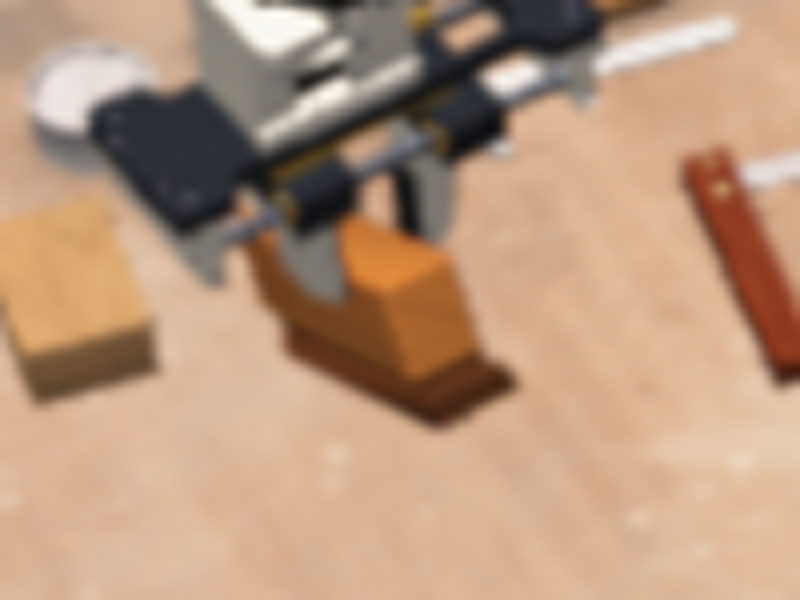

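View pics/t5.png

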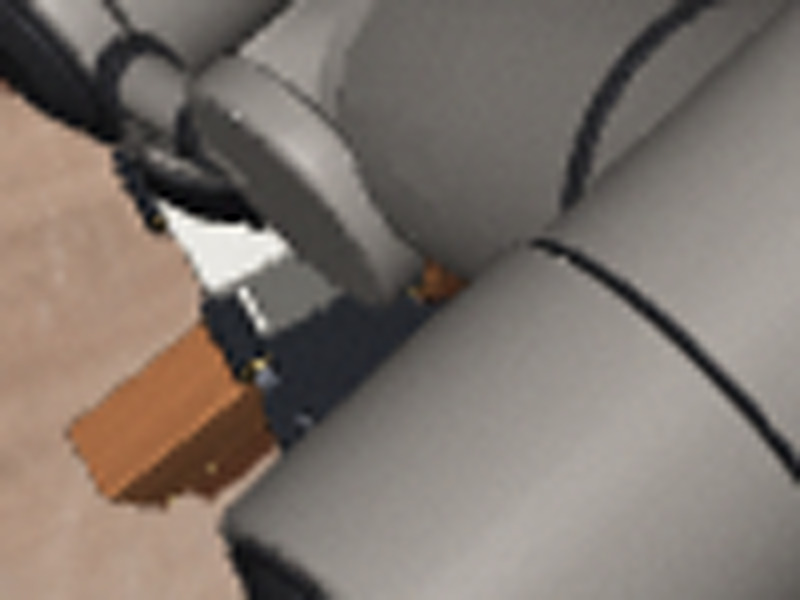

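```bash
python3 - <<'E'
from h import *
np.set_printoptions(precision=1,suppress=True)
s=load("s5");tcp=np.array([.4931,.314,.0951]);yaw=1.742
a=np.array([np.cos(yaw),np.sin(yaw),0]);n=np.array([np.sin(yaw),-np.cos(yaw),0])
S=lambda x,y:(215+x/8-.44,150+y/8-.44)
r=[]
for p,off in(((287,352),-.018),((437,427),-.018),((408,380),-.017),((387,293),-.017)):
    q=tcp+n*off;o,d=ray(s,*S(*p));X=o+d*((q-o)@n)/(d@n);r.append([(X-tcp)@a*1000,(X-tcp)[2]*1000]);print(r[-1],X*1000)
v=np.array(r[0])-r[1];print(np.linalg.norm(v),-np.degrees(np.arctan2(v[1],v[0])))
v=np.array(r[3])-r[2];print(np.linalg.norm(v),np.degrees(np.arctan2(v[0],v[1])))
E
```

```text
[np.float64(52.77808995871484), np.float64(-87.9638407262589)] [466.4 362.9   7.1]
[np.float64(-70.76002780769873), np.float64(-24.791434199244385)] [487.4 241.2  70.3]
[np.float64(-48.95192569677705), np.float64(-17.667555112255638)] [484.7 262.9  77.4]
[np.float64(-39.0268592193806), np.float64(22.317912329389692)] [483.  272.6 117.4]
138.75308820953373 27.083369022112837
41.19884162337112 13.940045649184373
```

Lifting let the toe droop: the scene corners give 27–29° toe-down and the bar model 30–32°, so about 30°. I firm the grip and carry the stop to hover above the landing.

```bash
python3 -m creep '[0.2,0,0,0.03,0, 0.2,0.002,-0.01,0.05,-0.03, 0.2,0.003,-0.03,0.05,-0.04, 0.2,0.003,-0.045,0.04,-0.04, 0.2,0.003,-0.05,0.015,-0.04, 0.2,0.003,-0.05,0,-0.04, 0.2,0.003,-0.05,0,-0.04, 0.2,0.003,-0.05,0,-0.04, 0.2,0.003,-0.05,0,-0.04, 0.2,0.003,-0.04,0,-0.01,0.2,0,-0.02,0,0,0.2,0,0,0,0]' 15; python3 - <<'E'
from h import *
save("wrist","w6")
E
```

```text
time: 7.3
tool_pos: [0.5156, -0.0979, 0.2825]
tool_rot: [3.131, 0.003, 1.407]
contact_force: [0.1, -0.0, -2.6]
opening: 0.0339
```

View pics/w6.png

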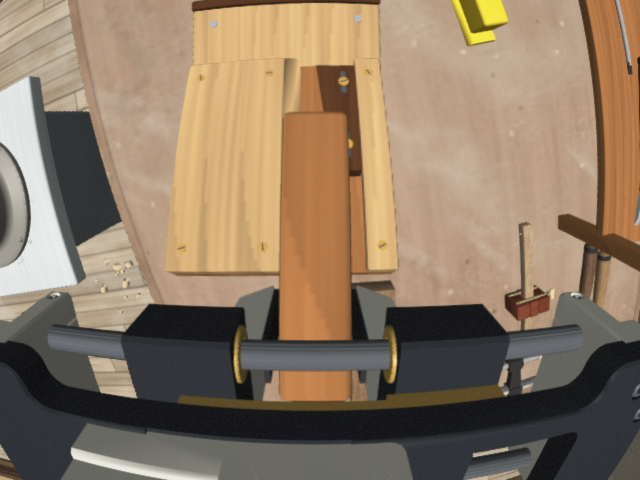

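```bash
python3 - <<'E'
from h import *
np.set_printoptions(precision=4,suppress=True)
w=load("w6");tcp=np.array([.5156,-.0979,.2825]);yaw=1.407
im=cv2.imread("pics/w6.png")[50:290,250:410]
cv2.imwrite("pics/w6c.png",cv2.resize(im,None,fx=2.5,fy=2.5,interpolation=cv2.INTER_CUBIC))
a=np.array([np.cos(yaw),np.sin(yaw),0]);n=np.array([np.sin(yaw),-np.cos(yaw),0])
for l,r in(((283.5,116),(347.5,116)),((280,390),(351,390)),((281,250),(350,250))):
    u=((l[0]+r[0])/2,l[1]);
    for z in(.20,.25,.29):
        X=onz(w,*u,z,True);print(u,z,"tow",(X-tcp)@a*1000,"lat",(X-tcp)@n*1000)
for k,p,z in(("bs3",(263,246),.1538),("bs2",(269,72),.0668),("fb2",(382,244),.1533),("fb1",(369,72),.0671),("bs4",(182,247),.1539),("bs1",(201,77),.0698)):
    print(k,onz(w,*p,z,True))
E
```

```text
(315.5, 116) 0.2 tow 89.33033501896782 lat 2.027748732653626
(315.5, 116) 0.25 tow 87.64948970748831 lat 1.4063388118365987
(315.5, 116) 0.29 tow 86.30481345830475 lat 0.9092108751829946
(315.5, 390) 0.2 tow -118.99449350312447 lat 2.3441703388350925
(315.5, 390) 0.25 tow -76.56284594400223 lat 1.6557585827312702
(315.5, 390) 0.29 tow -42.6175278967044 lat 1.1050291778482968
(315.5, 250) 0.2 tow 1.3085106316848005 lat 2.141633175432759
(315.5, 250) 0.25 tow 18.266164284958396 lat 1.4961083821552263
(315.5, 250) 0.29 tow 31.832287207577263 lat 0.9796885475331345
bs3 [ 0.4749 -0.1022  0.1538]
bs2 [0.4971 0.0457 0.0668]
fb2 [ 0.5699 -0.1166  0.1533]
fb1 [0.5935 0.0304 0.0671]
bs4 [ 0.4068 -0.0917  0.1539]
bs1 [0.4298 0.0555 0.0698]
```

View pics/w6c.png

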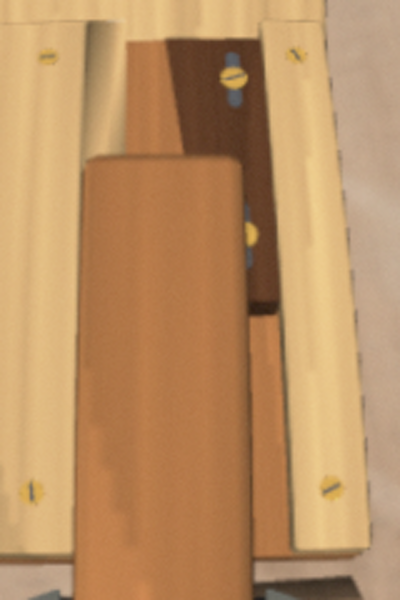

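```bash
python3 -m creep '[0.2,0.002,-0.01,0,0.012, 0.2,0.001,-0.008,-0.02,0, 0.2,0,0,-0.03,0, 0.2,0,0,-0.018,0, 0.2,0,0,0,0]' 15; python3 - <<'E'
from h import *
save("wrist","w7")
save("scene","s7",(225,200,375,312),5)
E
```

```text
time: 7.98
tool_pos: [0.5195, -0.1132, 0.2133]
tool_rot: [3.13, 0.003, 1.428]
contact_force: [0.1, 0.7, -2.0]
opening: 0.0338
```

View pics/w7.png

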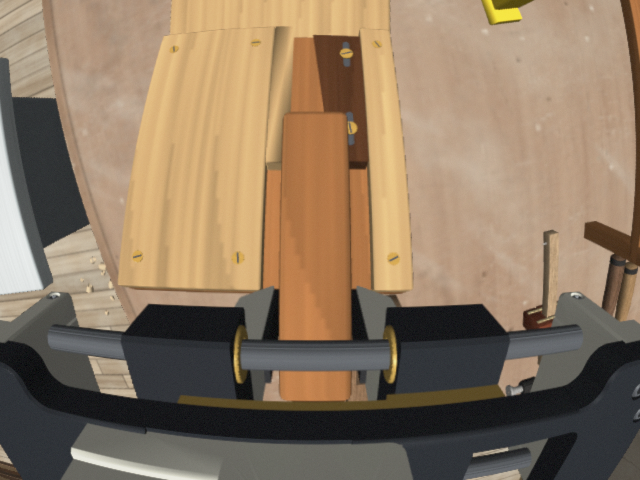

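View pics/s7.png

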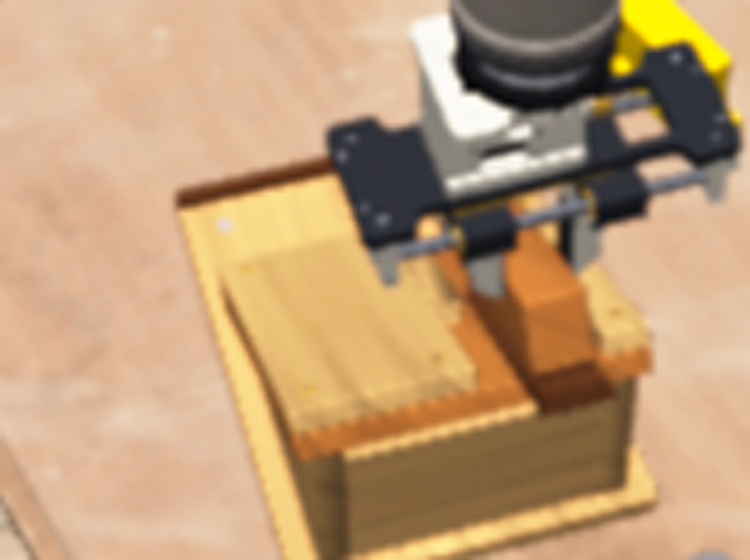

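```bash
python3 -m creep '[0.2,-0.001,-0.006,-0.003,-0.008, 0.2,0,-0.003,-0.004,0, 0.2,0,-0.003,-0.004,0, 0.2,0,0,0,0]' 8
```

```text
time: 8.57
tool_pos: [0.5209, -0.1268, 0.2063]
tool_rot: [3.12, 0.005, 1.42]
contact_force: [-0.8, 1.5, -0.9]
opening: 0.0336
```

```bash
python3 -m creep '[0.2,-0.004,0,0,0, 0.2,0,-0.001,-0.002,0, 0.2,0,-0.001,-0.002,0, 0.2,0,0,0,0]' 6; python3 - <<'E'
from h import *
save("wrist","w8")
E
```

```text
time: 9.07
tool_pos: [0.5178, -0.1291, 0.2053]
tool_rot: [3.114, 0.005, 1.42]
contact_force: [-0.4, 1.4, -2.7]
opening: 0.0343
```

View pics/w8.png

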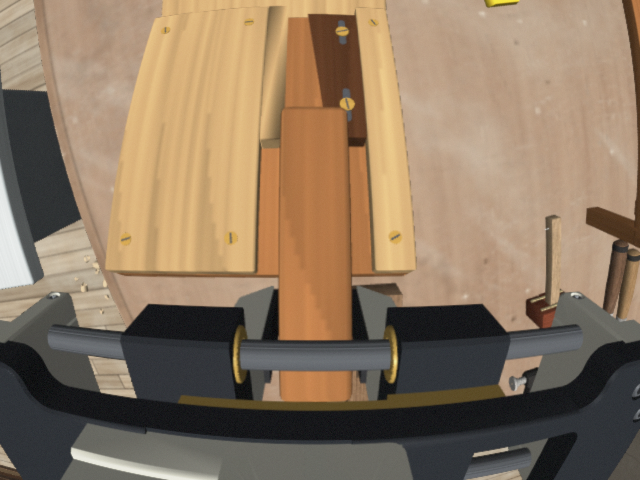

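```bash
python3 - <<'E'
from h import *
tilt2(load("w8"),(315,107),(315,400),np.array([.5178,-.1291,.2053]),1.42,49)
tilt2(load("w7"),(315,112),(315,400),np.array([.5195,-.1132,.2133]),1.428,49)
o=telemetry.observe();print(o["contact_force"],o["torque"])
E
python3 -m creep '[0.2,0,-0.002,-0.004,0, 0.2,0,-0.002,-0.004,0, 0.2,0,0,0,0]' 6
```

```text
zg 49 g 25.442241896947976 toe-down deg 29.51497758892806
zg 49 g 25.16540133431133 toe-down deg 32.53785737586837
[ 0.1350428  -0.44748969  0.76844477] [ 0.07316292 -0.08710202  0.01021406]
time: 9.5
tool_pos: [0.5177, -0.1335, 0.199]
tool_rot: [3.113, 0.007, 1.42]
contact_force: [-0.5, 1.3, -1.8]
opening: 0.0346
```

```bash
python3 - <<'E'
from h import *
save("wrist","w9")
save("scene","s9",(255,210,375,300),6)
E
```

```text
(no output)
```

View pics/w9.png

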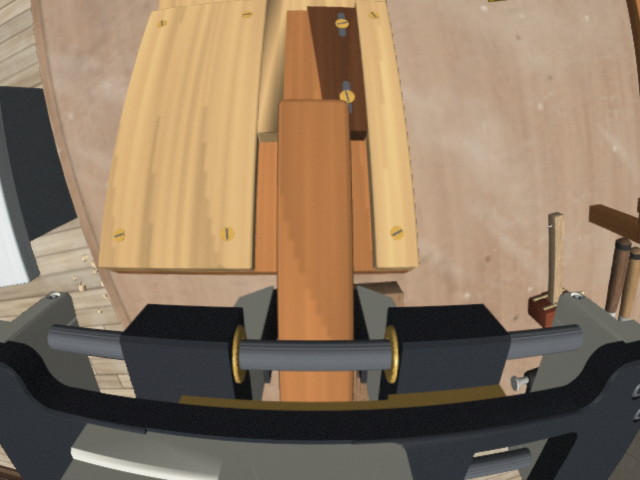

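View pics/s9.png

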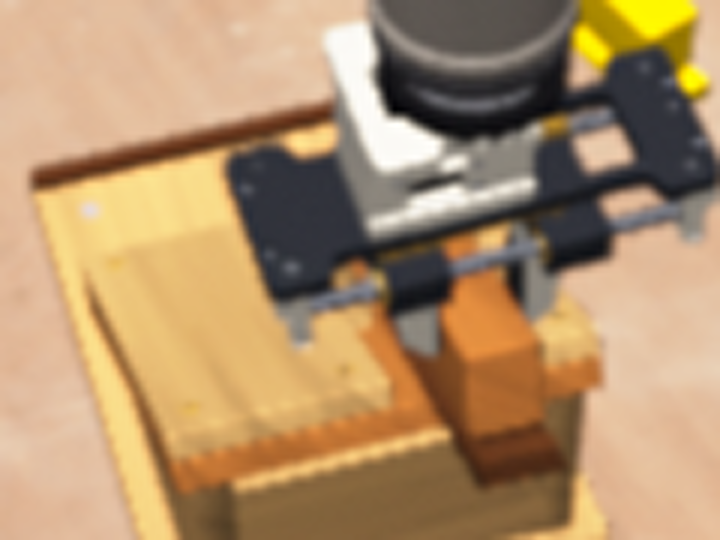

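```bash
python3 - <<'E'
from h import *
for zg in (46,49,52): 
    tilt2(load("w9"),(315,99.5),(315,402),np.array([.5177,-.1335,.199]),1.42,zg)
    tilt2(load("w8"),(315,107),(315,400),np.array([.5177,-.1335,.199]),1.42,zg)
    tilt2(load("w7"),(315,112),(315,400),np.array([.5177,-.1335,.199]),1.42,zg)
w=load("w9");im=cv2.imread("pics/w9.png")[90:280,240:400]
cv2.imwrite("pics/w9c.png",cv2.resize(im,None,fx=3,fy=3,interpolation=cv2.INTER_CUBIC))
E
```

```text
zg 46 g 25.233954305300063 toe-down deg 26.11115445727698
zg 46 g 25.286798903460117 toe-down deg 24.726203485462047
zg 46 g 32.61064361464098 toe-down deg 9.742195770747298
zg 49 g 24.088666468429434 toe-down deg 22.288885578349202
zg 49 g 23.938118103546465 toe-down deg 20.205648069640876
zg 49 g 32.200228893506086 toe-down deg 9.862429963259837
zg 52 g 21.37450141953373 toe-down deg 15.149830912793403
zg 52 g 21.259455855190005 toe-down deg 12.685854327738832
zg 52 g 31.798776278112076 toe-down deg 9.978056575321068
```

View pics/w9c.png

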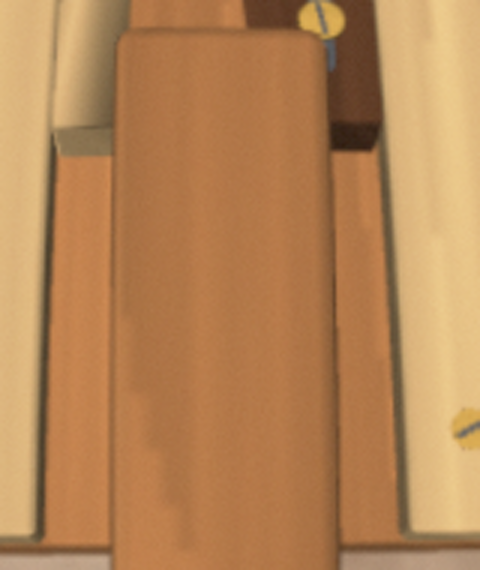

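```bash
cat >> h.py <<'E'
O=np.array([.5215,-.0635,.1045]);_y=np.radians(-98.7);_xh=np.array([np.cos(_y),np.sin(_y),0])
XW=_xh*np.cos(np.pi/6)+np.array([0,0,.5]);YW=np.array([-np.sin(_y),np.cos(_y),0]);ZW=np.cross(XW,YW)
def way(X): 
    d=np.asarray(X)-O;return np.array([d@XW,d@YW,d@ZW])*1000
def onwy(c,u,v,y,fish=False):
    o,d=ray(c,u,v,fish);q=O+YW*y/1000;return way(o+d*((q-o)@YW)/(d@YW))
def grasp():
    o=telemetry.observe();p=o["tool_pos"].copy();p[2]-=.006;return way(p)
E
python3 - <<'E'
from h import *
np.set_printoptions(precision=1,suppress=True)
print(grasp())
im=cv2.imread("pics/s9.png")
s=load("s9");im=s["image"][210:300,290:375,::-1]
cv2.imwrite("pics/s9c.png",cv2.resize(im,None,fx=9,fy=6.6,interpolation=cv2.INTER_CUBIC))
S=lambda x,y:(255+x/6-.42,210+y/6-.42)
for p in ((487,487),(470,435),(440,320)): print(onwy(s,*S(*p),-11))
for x in(85,):print((proj(s,O+XW*.085-YW*.03)-[255,210])*6,(proj(s,O+XW*.085+YW*.04)-[255,210])*6,(proj(s,O+XW*.085-YW*.03+ZW*.014)-[255,210])*6)
# predicted flush tail corner
for ox in (70,77,84):print(ox,(proj(s,O+XW*(ox+82)/1000-YW*.011)-[255,210])*6)
E
```

```text
[104.5   6.9  41.8]
[160.9 -11.   -4.3]
[143.8 -11.   12.2]
[119.7 -11.   55.5]
[390.8 413.1] [543.2 374.5] [386.3 384.3]
70 [477.  466.5]
77 [481.8 473.5]
84 [486.8 480.6]
```

View pics/s9c.png

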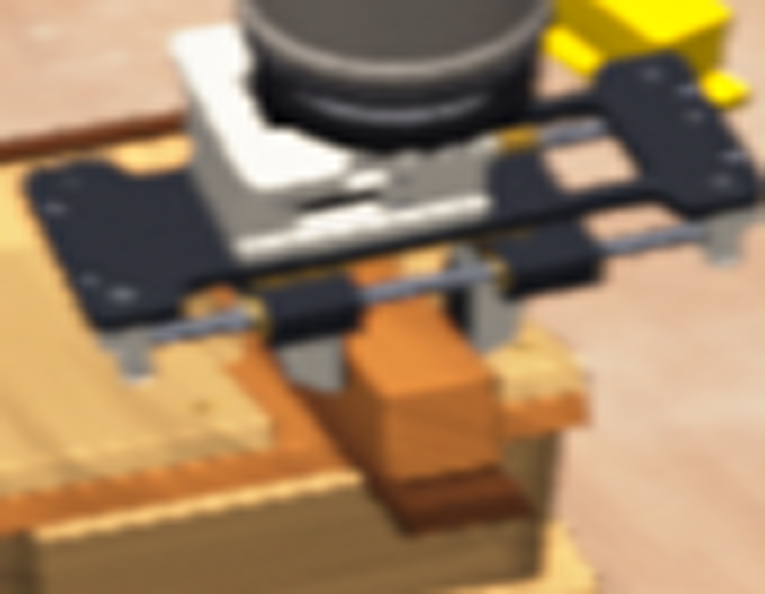

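```bash
python3 -m creep '[0.2,-0.004,0.0005,0,0, 0.2,0.001,0.007,-0.004,0, 0.2,0.001,0.0085,-0.005,0, 0.2,0.001,0.0085,-0.005,0, 0.2,0,0,0,0]' 8; python3 - <<'E'
from h import *
np.set_printoptions(precision=1,suppress=True)
print(grasp()); save("wrist","w10")
im=cv2.imread("pics/w10.png")[60:280,220:420]
cv2.imwrite("pics/w10c.png",cv2.resize(im,None,fx=2.7,fy=2.7,interpolation=cv2.INTER_CUBIC))
E
```

```text
time: 10.22
tool_pos: [0.518, -0.1082, 0.1861]
tool_rot: [3.107, 0.008, 1.42]
contact_force: [-0.1, 2.5, 0.9]
opening: 0.0343
[76.5  3.3 43.1]
```

View pics/w10c.png

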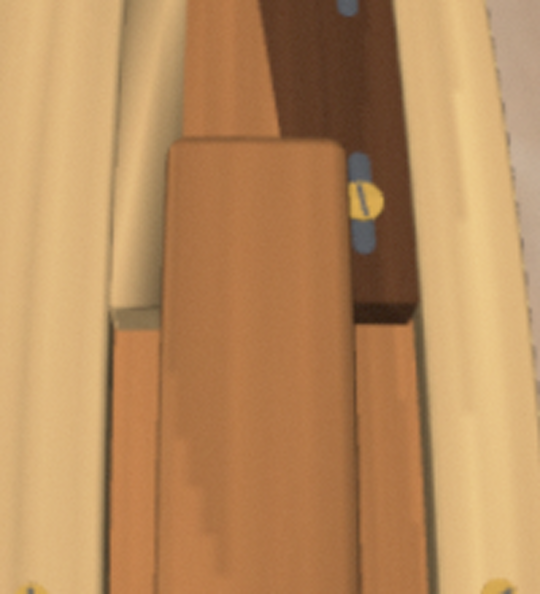

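```bash
python3 - <<'E'
from h import *
np.set_printoptions(precision=1,suppress=True)
c=save("scene","s10")
im=np.hstack([cv2.resize(load("s10")["image"][205:305,275:375,::-1],None,fx=4.8,fy=6,interpolation=cv2.INTER_CUBIC)])
cv2.imwrite("pics/s10c.png",im)
a=load("w9")["image"][360:410,270:360,::-1];b=load("w10")["image"][360:410,270:360,::-1]
cv2.imwrite("pics/cmp.png",cv2.resize(np.vstack([a,b]),None,fx=5,fy=5,interpolation=cv2.INTER_CUBIC))
E
```

```text
(no output)
```

View pics/s10c.png

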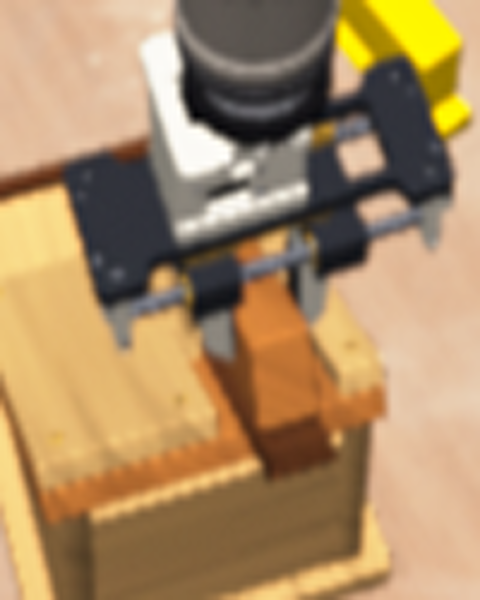

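View pics/cmp.png

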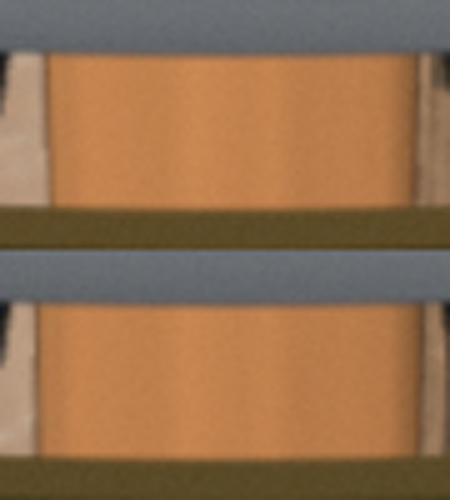

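```bash
python3 - <<'E'
from h import *
np.set_printoptions(precision=1,suppress=True)
s=load("s10");S=lambda x,y:(275+x/4.8-.4,205+y/6-.42)
print("tail bottom near corner",onwy(s,*S(268,478),-14.7),"tail bottom far",onwy(s,*S(335,460),21+3.3), "bar tail bottom near",onwy(s,*S(258,432),3.3-17),"bar tail top near",onwy(s,*S(240,338),3.3-17))
w9=load("w9");w10=load("w10")
# wrist: bar toe-top edge ray: for flush stop predicted pixel at origin ox
for nm,w,y in(("w9",w9,6.9),("w10",w10,3.3)):
  for ox in(40,50,60,70,80,85):
    print(nm,ox,proj(w,O+XW*(ox-75)/1000+YW*y/1000+ZW*.06,True),proj(w,O+XW*(ox-75)/1000+YW*(y-17)/1000+ZW*.06,True)[0]-proj(w,O+XW*(ox-75)/1000+YW*(y+17)/1000+ZW*.06,True)[0])
E
```

```text
tail bottom near corner [128.6 -14.7   0. ] tail bottom far [121.5  24.3  -5.2] bar tail bottom near [113.3 -13.7  14.8] bar tail top near [ 97.1 -13.7  52.5]
w9 40 [310.9  44.7] -60.45664117537393
w9 50 [311.   57.6] -61.96825099583532
w9 60 [311.1  71.2] -63.50097674018161
w9 70 [311.3  85.8] -65.04637936238714
w9 80 [311.4 101.2] -66.59403541008612
w9 85 [311.5 109.3] -67.36486643578934
w10 40 [310.6  84.4] -64.43780938354524
w10 50 [310.8  99.7] -65.96037170626926
w10 60 [311.  115.8] -67.47370499704306
w10 70 [311.2 132.9] -68.96361788133163
w10 80 [311.5 150.9] -70.4137861812024
w10 85 [311.6 160.2] -71.11831826143475
```

```bash
python3 - <<'E'
from h import *
np.set_printoptions(precision=1,suppress=True)
for nm,m in(("w7",None),("w9",133),("w10",174.8)):
    w=load(nm)
    print(nm,"lip end top (0,-22,14)",proj(w,O-YW*.022+ZW*.014,True),"bottom",proj(w,O-YW*.022,True),"bed end",proj(w,O+XW*.085-YW*.03+ZW*.014,True),proj(w,O+XW*.085+YW*.04+ZW*.014,True))
E
```

```text
w7 lip end top (0,-22,14) [271.8 165.3] bottom [273.6 173.3] bed end [254.9 292.3] [367.5 292.8]
w9 lip end top (0,-22,14) [263.9 135.9] bottom [266.  145.9] bed end [246.  271.2] [369.6 270.3]
w10 lip end top (0,-22,14) [267.6 177.6] bottom [269.6 185.8] bed end [251.9 321.5] [376.6 319.6]
```

View pics/w10.png

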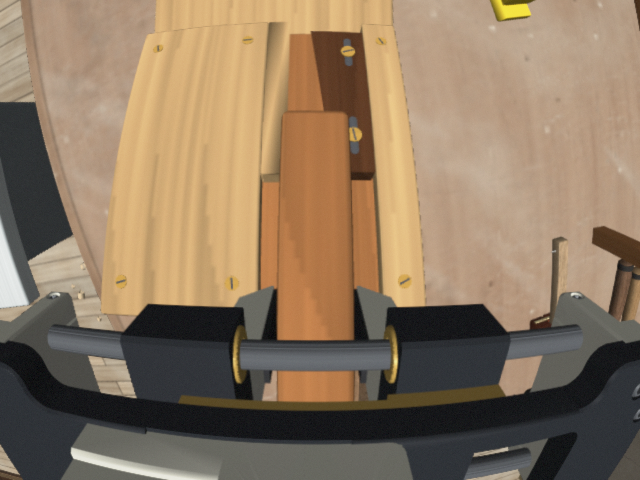

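```bash
python3 -m creep '[0.2,0.001,0.007,-0.004,0, 0.2,0.001,0.008,-0.005,0, 0.2,0,0,0,0]' 10; python3 - <<'E'
from h import *
np.set_printoptions(precision=1,suppress=True)
print(grasp()); save("wrist","w11"); save("scene","s11")
im=load("s11")["image"][205:305,275:375,::-1]
cv2.imwrite("pics/s11c.png",cv2.resize(im,None,fx=6,fy=6,interpolation=cv2.INTER_CUBIC))
E
```

```text
time: 10.7
tool_pos: [0.5207, -0.0932, 0.1773]
tool_rot: [3.105, 0.008, 1.419]
contact_force: [1.8, 3.4, 0.1]
opening: 0.0342
[59.   3.7 43.1]
```

View pics/w11.png

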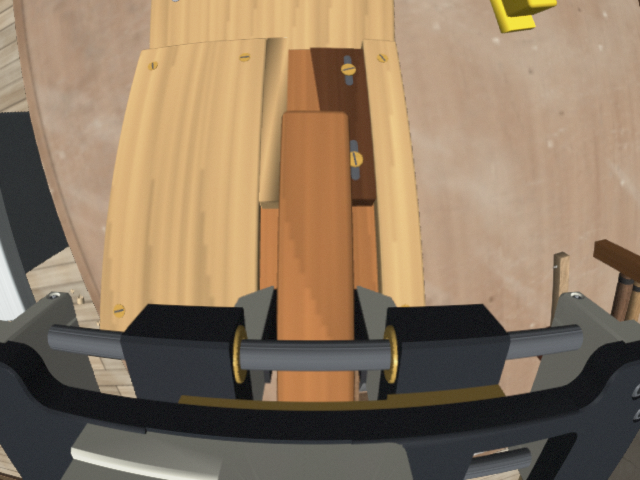

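View pics/s11c.png

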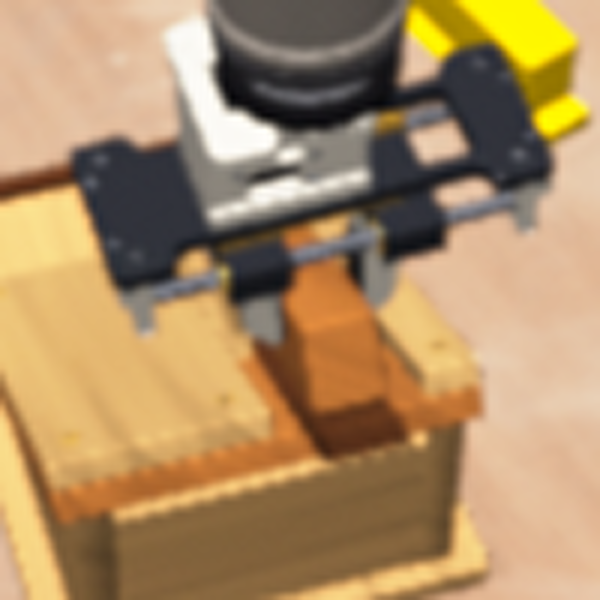

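```bash
python3 - <<'E'
from h import *
np.set_printoptions(precision=1,suppress=True)
s=load("s11");S=lambda x,y:(275+x/6-.42,205+y/6-.42)
print("tail bottom near",onwy(s,*S(331,461),3.7-18),"bar tail bottom near",onwy(s,*S(310,410),3.7-17),"top",onwy(s,*S(300,330),3.7-17))
w=load("w11")
for ox in(30,40,50):print(ox,proj(w,O+XW*(ox-75)/1000+YW*3.7/1000+ZW*.06,True),proj(w,O-YW*.022+ZW*.014,True))
E
```

```text
tail bottom near [123.7 -14.3   5.8] bar tail bottom near [ 93.1 -13.3  16.4] top [ 97.4 -13.3  56.3]
30 [310.5  95.7] [266.1 205.2]
40 [310.7 111.7] [266.1 205.2]
50 [310.9 128.5] [266.1 205.2]
```

```bash
python3 -m creep '[0.2,0.0005,0.0085,-0.005,0, 0.2,0.0005,0.0085,-0.005,0, 0.2,0.0005,0.0085,-0.005,0, 0.2,0,0,0,0]' 10; python3 - <<'E'
from h import *
np.set_printoptions(precision=1,suppress=True)
print(grasp()); save("wrist","w12")
E
```

```text
time: 11.3
tool_pos: [0.5228, -0.0666, 0.162]
tool_rot: [3.103, 0.009, 1.419]
contact_force: [1.7, 3.4, 0.8]
opening: 0.0342
[28.3  1.8 43.2]
```

View pics/w12.png

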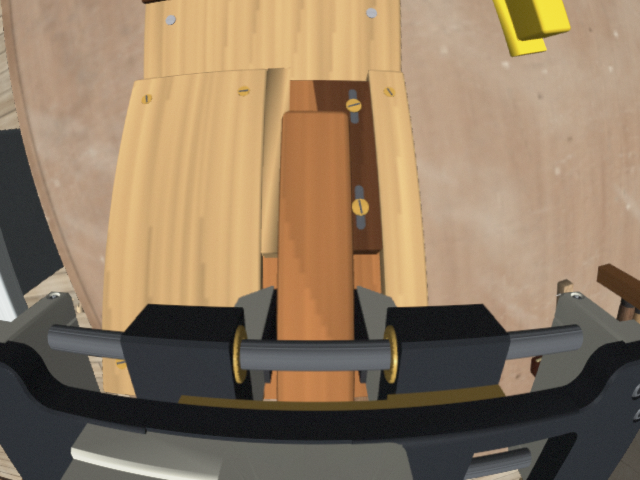

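```bash
python3 -m creep '[0.2,0.001,0.0085,-0.005,0, 0.2,0.0008,0.0085,-0.005,0, 0.2,0.0008,0.0065,-0.004,0, 0.2,0,0,0,0]' 10; python3 -c "
from h import *
print(grasp())"
```

```text
time: 11.85
tool_pos: [0.5268, -0.0429, 0.1482]
tool_rot: [3.1, 0.011, 1.418]
contact_force: [0.7, 2.3, 0.9]
opening: 0.0342
[ 0.5266256   2.17634549 43.18716768]
```

```bash
python3 -m creep '[0.2,0,0.005,-0.003,0, 0.2,0,0.005,-0.003,0, 0.2,0,0,0,0]' 10; python3 -c "
from h import *
print(grasp())"
```

```text
time: 12.22
tool_pos: [0.5283, -0.0335, 0.1427]
tool_rot: [3.096, 0.013, 1.418]
contact_force: [2.0, 2.6, 1.8]
opening: 0.0341
[-10.50974983   2.2094365   43.23523992]
```

```bash
python3 -m creep '[0.2,0,0.005,-0.003,0, 0.2,0,0,0,0]' 10; python3 -m creep '[0.2,0,0.005,-0.003,0, 0.2,0,0,0,0]' 10; python3 - <<'E'
from h import *
np.set_printoptions(precision=1,suppress=True)
print(grasp()); save("wrist","w13")
E
```

```text
time: 12.48
tool_pos: [0.5289, -0.0289, 0.1401]
tool_rot: [3.094, 0.014, 1.418]
contact_force: [2.4, 3.5, 0.3]
opening: 0.0341
time: 12.72
tool_pos: [0.5295, -0.0245, 0.1376]
tool_rot: [3.092, 0.015, 1.418]
contact_force: [2.3, 3.7, -0.1]
opening: 0.0342
[-20.9   2.   43.3]
```

View pics/w13.png

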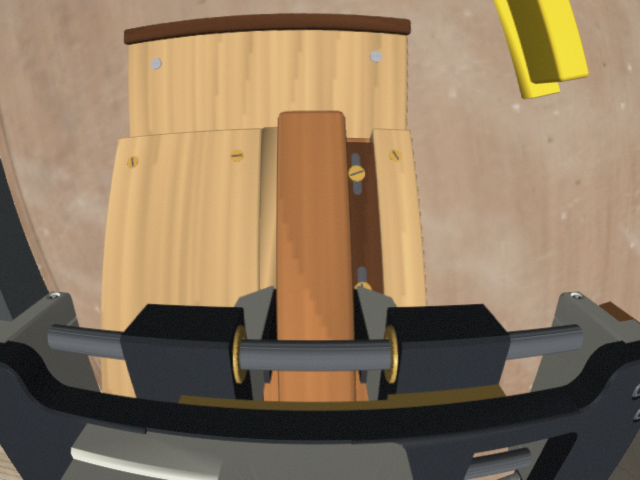

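```bash
python3 -m creep '[0.2,-0.003,0.0005,0,0, 0.2,0,0,0,0]' 8; python3 -m creep '[0.5,0,0,0,0, 0.5,0,0,0,0, 0.5,0,0,0,0]'; python3 - <<'E'
from h import *
np.set_printoptions(precision=1,suppress=True)
print(grasp()); save("wrist","w14")
E
```

```text
time: 13.02
tool_pos: [0.5288, -0.024, 0.138]
tool_rot: [3.086, 0.014, 1.418]
contact_force: [0.8, -0.4, 2.2]
opening: 0.0344
time: 13.4
tool_pos: [0.5266, -0.024, 0.1364]
tool_rot: [3.092, 0.015, 1.417]
contact_force: [-1.6, 0.0, 0.0]
opening: 0.0463
[-21.5  -1.   42.4]
```

View pics/w14.png

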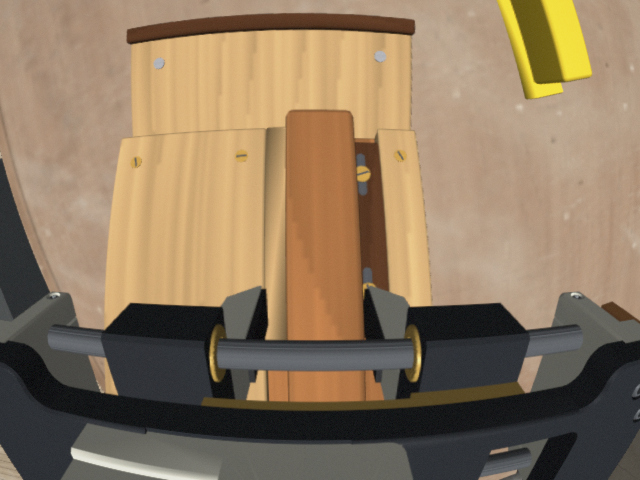

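```bash
python3 -m creep '[0.6,0,0,0.03,0, 0.6,0,0,0.05,0, 0.6,0,-0.02,0.05,0, 0.6,0,-0.05,0.03,0, 0.6,0,-0.05,0,0, 0.3,0,-0.02,0,0,0,0,0,0,0]' ; python3 - <<'E'
from h import *
np.set_printoptions(precision=1,suppress=True)
print(grasp()); save("wrist","w15"); save("scene","s15",(255,205,375,295),6.5)
E
```

```text
time: 14.32
tool_pos: [0.5235, -0.1673, 0.3007]
tool_rot: [3.096, 0.016, 1.418]
contact_force: [1.3, 0.6, -0.6]
opening: 0.0396
[183.7  17.7 113.6]
```

View pics/w15.png

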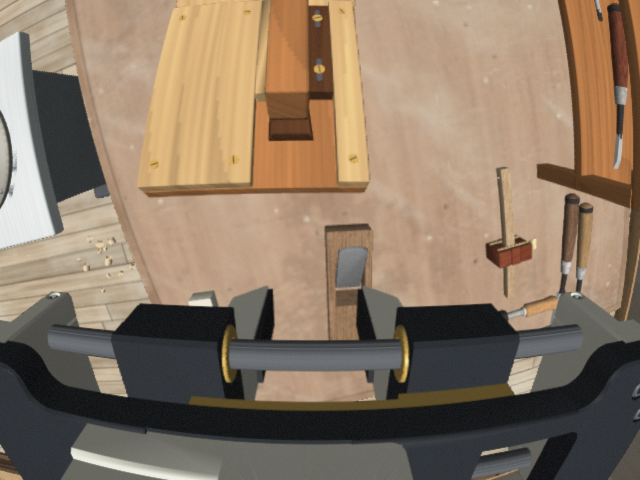

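View pics/s15.png

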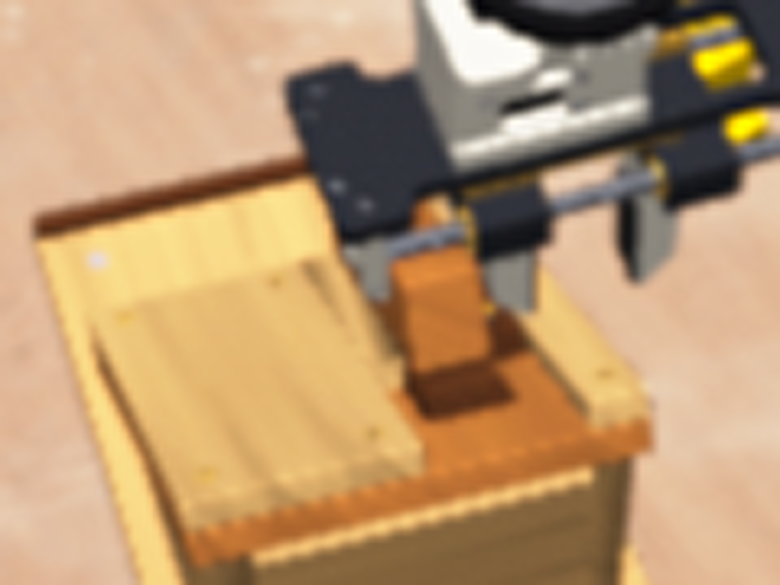

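```bash
python3 - <<'E'
from h import *
np.set_printoptions(precision=1,suppress=True)
im=cv2.imread("pics/w15.png")[60:200,230:380]
cv2.imwrite("pics/w15c.png",cv2.resize(im,None,fx=5,fy=4.2,interpolation=cv2.INTER_CUBIC))
E
```

```text
(no output)
```

View pics/w15c.png

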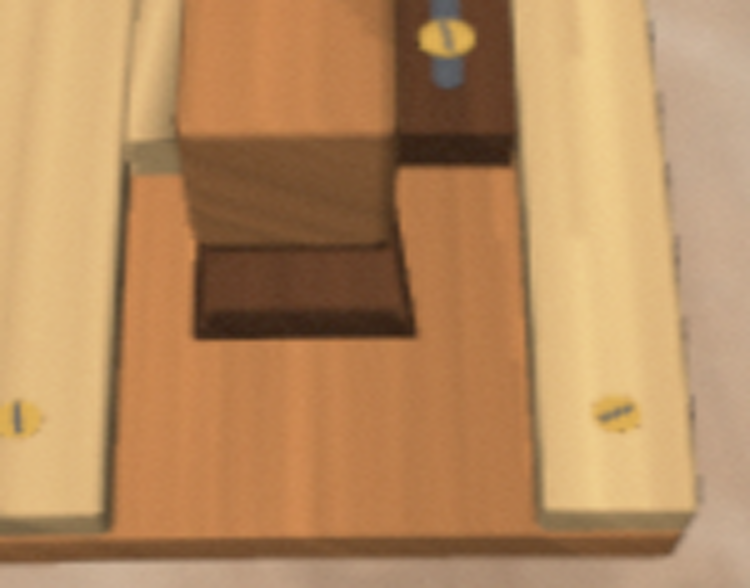

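```bash
cat >> h.py <<'E'
def onbed(c,u,v,z,fish=True):
    o,d=ray(c,u,v,fish);q=O+ZW*z/1000;return way(o+d*((q-o)@ZW)/(d@ZW))
E
python3 - <<'E'
from h import *
np.set_printoptions(precision=1,suppress=True)
w=load("w15");C=lambda x,y:(230+x/5-.4,60+y/4.2-.38)
for n,p,z in(("tail -y",(195,338),0),("tail +y",(416,337),0),("lip foot x0",(150,174),0),("lip foot left y-30",(130,174),0),("gib end foot",(460,165),0),("bed end floor",(300,537),0),("bedend -30 top",(105,515),14),("bedend 40 top",(541,513),14),("lip top end y-30",(133,142),14),("bar tail top -",(180,136),60),("bar tail top +",(396,136),60),("tail top edge",(300,312),14)):
    print(n,onbed(w,*C(*p),z))
E
```

```text
tail -y [ 38.2 -14.   -0. ]
tail +y [38.5 24.8 -0. ]
lip foot x0 [ -3.7 -23.5  -0. ]
lip foot left y-30 [ -3.8 -27.3  -0. ]
gib end foot [-5.3 33.8 -0. ]
bed end floor [83.2  4.5 -0. ]
bedend -30 top [ 83.2 -26.5  14. ]
bedend 40 top [83.7 43.5 14. ]
lip top end y-30 [ -2.9 -25.3  14. ]
bar tail top - [ 28.1 -12.2  60. ]
bar tail top + [28.7 19.9 60. ]
tail top edge [39.9  4.8 14. ]
```

```bash
cat >> h.py <<'E'
def tcp_for(x,y,z): # way mm of fingertip's downhill lower corner -> TCP
    P=O+XW*x/1000+YW*y/1000+ZW*z/1000
    return P+_xh*.0095+np.array([0,0,.025])
def corner():
    t=telemetry.observe()["tool_pos"]-_xh*.0095-np.array([0,0,.025]);return way(t)
E
python3 - <<'E'
from h import *
np.set_printoptions(precision=4,suppress=True)
t=telemetry.observe()["tool_pos"]
for a in((52,1,40),(50,1,20),(50,1,12)): print(a,tcp_for(*a),tcp_for(*a)-t)
print(corner())
E
```

```text
(52, 1, 40) [ 0.5173 -0.0978  0.1901] [-0.0063  0.0679 -0.1104]
(50, 1, 20) [ 0.516  -0.106   0.1718] [-0.0076  0.0597 -0.1288]
(50, 1, 12) [ 0.5154 -0.1099  0.1649] [-0.0082  0.0558 -0.1357]
[164.5113  17.5459 102.5678]
```

```bash
python3 -m creep '[0,-0.003,0.025,-0.01,0, 0,-0.003,0.03,-0.03,0, 0,0,0.013,-0.035,0, 0,0,0,-0.03,0, 0,0,0,0,0]' 20; python3 - <<'E'
from h import *
np.set_printoptions(precision=4,suppress=True)
t=telemetry.observe()["tool_pos"]
for a in((50,1,20),(50,1,12)): print(a,tcp_for(*a)-t)
print(corner()); save("wrist","w16");save("scene","s16",(255,205,375,295),6.5)
E
```

```text
time: 15.05
tool_pos: [0.5164, -0.0885, 0.193]
tool_rot: [3.097, 0.014, 1.428]
contact_force: [-1.0, -0.7, 0.5]
opening: 0.0004
(50, 1, 20) [-0.0004 -0.0175 -0.0212]
(50, 1, 12) [-0.001  -0.0214 -0.0281]
[45.5926 -1.2815 46.9783]
```

View pics/w16.png

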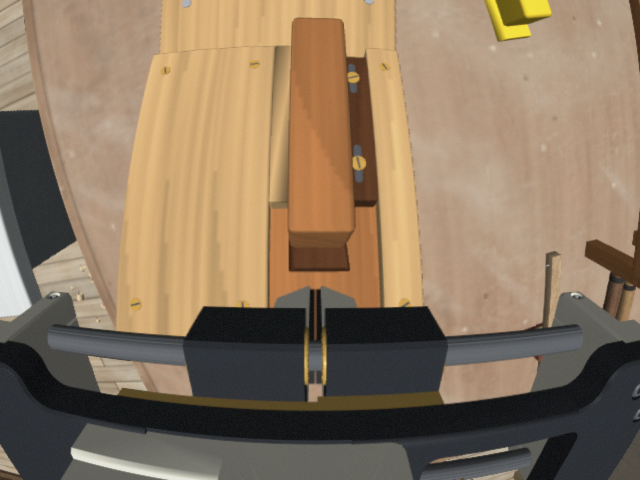

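View pics/s16.png

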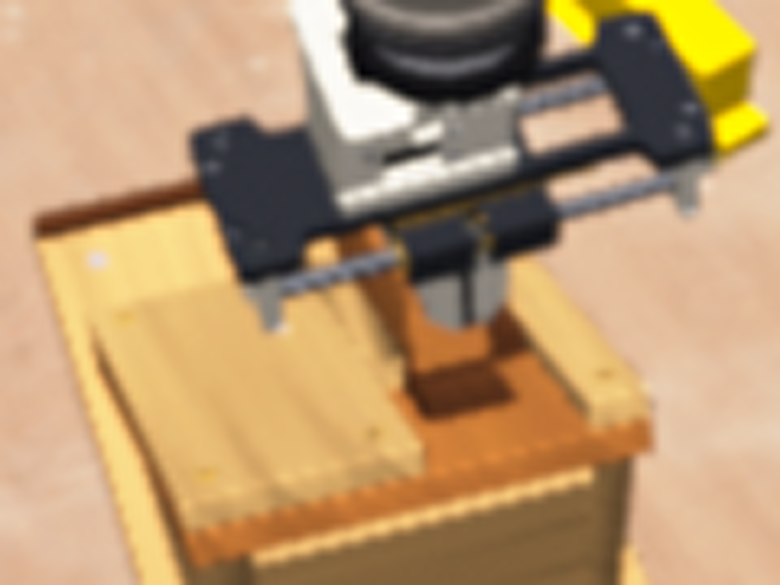

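```bash
python3 -m creep '[0,0.002,-0.015,0,-0.008, 0,0,-0.004,-0.01,0, 0,0,0,-0.012,0, 0,0,-0.002,-0.004,0,0,0,0,0,0]' 20; python3 - <<'E'
from h import *
np.set_printoptions(precision=4,suppress=True)
print(corner()); print(telemetry.observe()["contact_force"])
E
```

```text
time: 15.78
tool_pos: [0.5216, -0.1133, 0.1706]
tool_rot: [3.087, 0.016, 1.417]
contact_force: [-0.3, 0.2, -0.2]
opening: 0.0004
[54.9895  7.5953 15.7516]
[-0.2828  0.2328 -0.2347]
```

```bash
python3 -m creep '[0,-0.006,0.001,0,0, 0,0,0,-0.002,0,0,0,0,0,0]' 20;python3 -m creep '[0,0,0,-0.002,0, 0,0,0,0,0]' 20; python3 - <<'E'
from h import *
np.set_printoptions(precision=4,suppress=True)
print(corner()); save("wrist","w17")
im=cv2.imread("pics/w17.png")[130:330,230:400]
cv2.imwrite("pics/w17c.png",cv2.resize(im,None,fx=3,fy=3,interpolation=cv2.INTER_CUBIC))
E
```

```text
time: 16.15
tool_pos: [0.5152, -0.112, 0.1689]
tool_rot: [3.086, 0.016, 1.417]
contact_force: [-0.0, 0.1, -0.3]
opening: 0.0005
time: 16.4
tool_pos: [0.5153, -0.112, 0.167]
tool_rot: [3.086, 0.016, 1.417]
contact_force: [-0.3, 0.3, 0.1]
opening: 0.0003
[52.7997  1.2495 12.7903]
```

View pics/w17c.png

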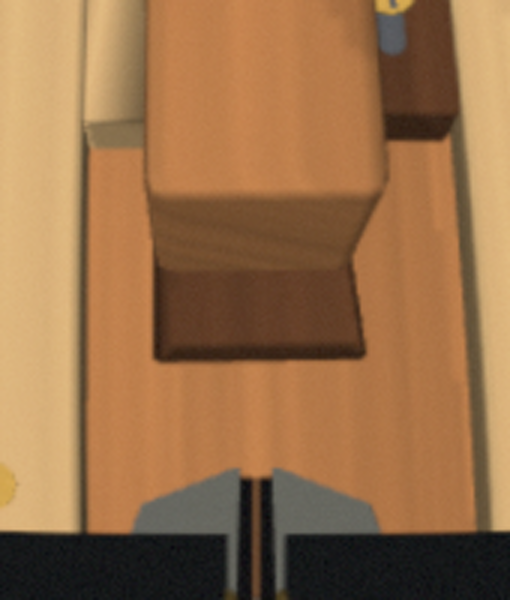

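```bash
python3 -m creep '[0,0,0,-0.002,0, 0,0,0,0,0]' 20;python3 -m creep '[0,0,0,-0.002,0, 0,0,0,0,0]' 20
```

```text
time: 16.7
tool_pos: [0.5155, -0.112, 0.1649]
tool_rot: [3.086, 0.016, 1.417]
contact_force: [0.3, -0.4, 0.1]
opening: 0.0003
time: 16.95
tool_pos: [0.5155, -0.112, 0.1627]
tool_rot: [3.086, 0.016, 1.417]
contact_force: [-0.4, -0.3, 0.2]
opening: 0.0005
```

```bash
python3 -m creep '[0,0,0,-0.002,0, 0,0,0,0,0]' 20;python3 -m creep '[0,0,0,-0.002,0, 0,0,0,0,0]' 20; python3 -c "
from h import *
print(corner())"
```

```text
time: 17.2
tool_pos: [0.5155, -0.112, 0.1606]
tool_rot: [3.086, 0.016, 1.417]
contact_force: [-0.5, -0.4, 1.1]
opening: 0.0005
time: 17.45
tool_pos: [0.5155, -0.112, 0.1585]
tool_rot: [3.086, 0.016, 1.417]
contact_force: [0.2, 1.0, 0.1]
opening: 0.0005
[48.57258392  1.38896641  5.39085644]
```

```bash
python3 -m creep '[0,0,0,-0.002,0, 0,0,0,0,0]' 20;python3 -m creep '[0,0,0,-0.002,0, 0,0,0,0,0]' 20; python3 - <<'E'
from h import *
print(corner());print(telemetry.observe()["contact_force"])
save("wrist","w18");save("scene","s18",(275,205,375,280),8)
im=cv2.imread("pics/w18.png")[130:330,230:400]
cv2.imwrite("pics/w18c.png",cv2.resize(im,None,fx=3,fy=3,interpolation=cv2.INTER_CUBIC))
E
```

```text
time: 17.7
tool_pos: [0.5155, -0.112, 0.1563]
tool_rot: [3.086, 0.016, 1.417]
contact_force: [-0.1, 0.2, 0.2]
opening: 0.0002
time: 17.95
tool_pos: [0.5155, -0.112, 0.1542]
tool_rot: [3.086, 0.016, 1.417]
contact_force: [0.7, 0.2, -0.0]
opening: 0.0005
[46.43946704  1.40586932  1.66189152]
[ 0.67007033  0.21601211 -0.04901149]
```

View pics/w18c.png

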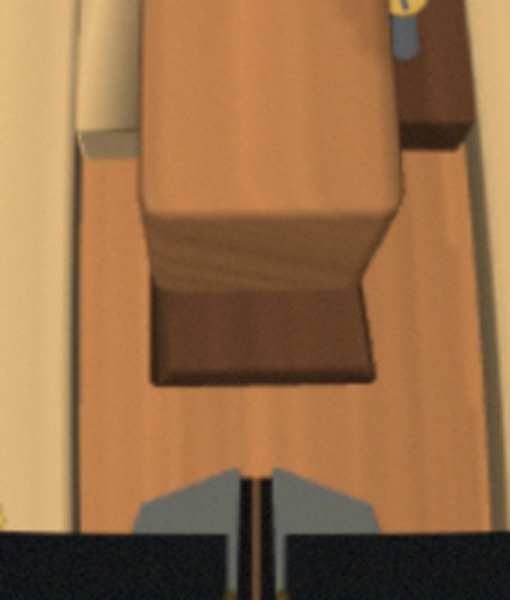

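View pics/s18.png

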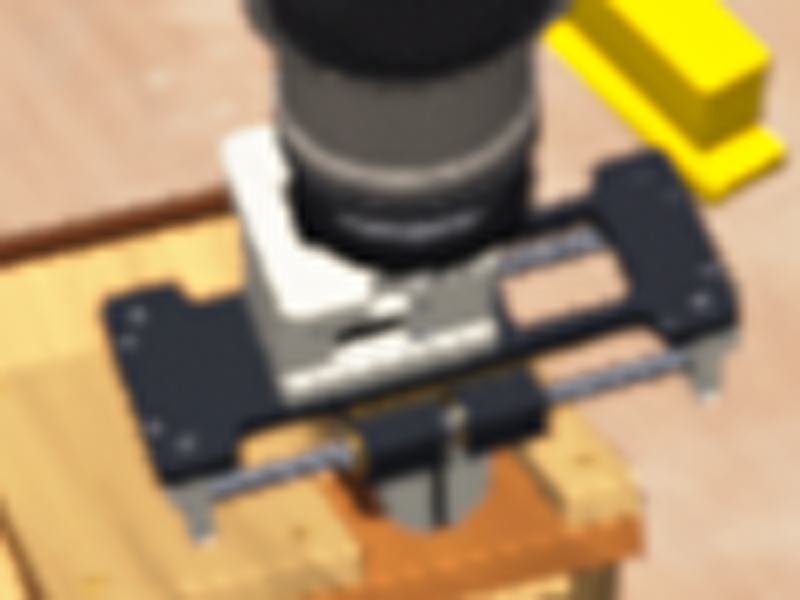

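```bash
python3 - <<'E'
from h import *
w=load("w18");t=telemetry.observe()["tool_pos"]
for d in(-.0095,0,.0095):
    for L in (.015,.020,.025): print(d,L,proj(w,t-_xh*d-np.array([0,0,L]),True))
C=lambda x,y:(230+x/3-.33,130+y/3-.33)
print("tail",onbed(w,*C(155,386),0),onbed(w,*C(373,383),0),"lipfoot",onbed(w,*C(100,158),0),"tailtop",onbed(w,*C(262,372),14))
print("finger shadow ray at floor",onbed(w,*C(256,472),0))
E
```

```text
Traceback (most recent call last):
NameError: name '_xh' is not defined
```

```bash
python3 - <<'E'
from h import *
import h
_xh=h._xh
w=load("w18");t=telemetry.observe()["tool_pos"]
for d in(-.0095,0,.0095):
    for L in (.015,.020,.025): print(d,L,proj(w,t-_xh*d-np.array([0,0,L]),True))
C=lambda x,y:(230+x/3-.33,130+y/3-.33)
print("tail",onbed(w,*C(155,386),0),onbed(w,*C(373,383),0),"lipfoot",onbed(w,*C(100,158),0),"tailtop",onbed(w,*C(262,372),14))
print("finger shadow ray at floor",onbed(w,*C(256,472),0))
E
```

```text
-0.0095 0.015 [311.70955065 311.9628992 ]
-0.0095 0.02 [311.2450036  307.36462909]
-0.0095 0.025 [310.8018313  302.96824884]
0 0.015 [311.65129346 295.44639749]
0 0.02 [311.17981826 291.12552162]
0 0.025 [310.73073021 287.00283665]
0.0095 0.015 [311.59515252 278.16539832]
0.0095 0.02 [311.11704711 274.17027486]
0.0095 0.025 [310.66232708 270.36601465]
tail [ 3.96578185e+01 -1.36064487e+01 -1.83708209e-14] [ 3.98884601e+01  2.47194713e+01 -2.62168920e-14] lipfoot [-2.89738070e+00 -2.35060669e+01 -2.41209058e-15] tailtop [39.97096901  4.32114026 14.        ]
finger shadow ray at floor [ 5.50567855e+01  3.61662294e+00 -3.54358370e-14]
```

```bash
python3 -m creep '[0,0,0,-0.002,0, 0,0,0,0,0]' 20;python3 -m creep '[0,0,0,-0.002,0, 0,0,0,0,0]' 20
```

```text
time: 18.3
tool_pos: [0.5156, -0.1121, 0.1523]
tool_rot: [3.085, 0.016, 1.417]
contact_force: [-0.8, -0.9, 0.3]
opening: 0.0004
time: 18.55
tool_pos: [0.5156, -0.112, 0.1501]
tool_rot: [3.085, 0.016, 1.417]
contact_force: [-0.0, 0.4, 0.5]
opening: 0.0004
```

```bash
python3 -m creep '[0,0,0,-0.002,0, 0,0,0,0,0]' 20;python3 -m creep '[0,0,0,-0.002,0, 0,0,0,0,0]' 20; python3 - <<'E'
from h import *
save("wrist","w19")
im=cv2.imread("pics/w19.png")[130:330,230:400]
cv2.imwrite("pics/w19c.png",cv2.resize(im,None,fx=3,fy=3,interpolation=cv2.INTER_CUBIC))
E
```

```text
time: 18.8
tool_pos: [0.5156, -0.1121, 0.1479]
tool_rot: [3.085, 0.016, 1.417]
contact_force: [1.9, 0.8, 0.3]
opening: 0.0004
time: 19.05
tool_pos: [0.5157, -0.1121, 0.1459]
tool_rot: [3.085, 0.016, 1.417]
contact_force: [-0.2, -0.3, 0.4]
opening: 0.0005
```

View pics/w19c.png

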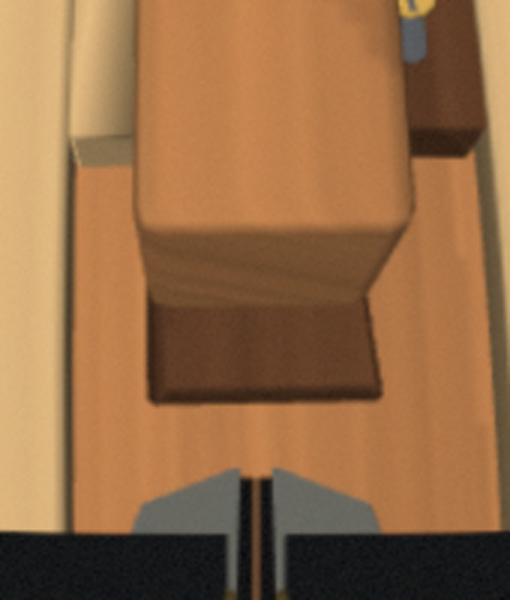

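```bash
python3 - <<'E'
from h import *
np.set_printoptions(precision=4,suppress=True)
C19=lambda x,y:(230+x/3-.33,130+y/3-.33)
C15=lambda x,y:(230+x/5-.4,60+y/4.2-.38)
a=load("w15");b=load("w19")
for n,p,q in(("tail-",(195,338),(150,404)),("tail+",(416,337),(381,399)),("lip foot-30",(131,174),(76,165)),("bar tail top -",(180,136),(137,228)),("bar tail top +",(396,136),(411,225)),("screw",(447,38),(415,3))):
    X,e=tri(a,C15(*p),b,C19(*q),True,True);print(n,X,e,way(X))
t=telemetry.observe()["tool_pos"];print("tip",t-[0,0,.025],way(t-[0,0,.025]))
for L in(.015,.02,.025): print(proj(b,t-[0,0,L],True))
E
```

```text
tail- [ 0.503  -0.0939  0.1284] 0.00019897727230583576 [ 40.374  -13.6924   4.2309]
tail+ [ 0.5408 -0.1     0.1274] 0.00017325833538703637 [40.1761 24.5889  3.2088]
lip foot-30 [ 0.4957 -0.0564  0.106 ] 0.00015972547405021772 [ -1.9319 -26.6252   2.8583]
bar tail top - [ 0.5099 -0.0559  0.1693] 0.0005716610732261235 [ 27.4414 -12.5872  59.0336]
bar tail top + [ 0.5421 -0.0612  0.1682] 0.00011244555946224118 [27.1231 20.0438 57.8388]
screw [ 0.5564 -0.0371  0.1154] 0.00021254364156791862 [-21.7431  30.5093  25.1795]
tip [ 0.5158 -0.1121  0.121 ] [ 50.5933   1.6755 -10.1798]
[311.483  295.3567]
[311.0094 291.0374]
[310.5582 286.9162]
```

```bash
python3 - <<'E'
from h import *
np.set_printoptions(precision=1,suppress=True)
s=load("s18");S=lambda x,y:(275+x/8-.44,205+y/8-.44)
print("tip by scene (w18 pose)",onwy(s,*S(435,528),1.4))
c=save("scene","s19",(275,205,375,280),8)
t=telemetry.observe()["tool_pos"]
print([ (proj(c,t-np.array([0,0,L]))-[275,205])*8 for L in(0,.0125,.025)])
w=load("w19")
for x in(45,50,55,60):print(x,proj(w,O+XW*x/1000+YW*.0017,True))
E
```

```text
tip by scene (w18 pose) [63.1  1.4  6.3]
[array([430.1, 510.4]), array([429.2, 532.3]), array([428.4, 553.9])]
45 [311.1 274.1]
50 [311.4 284. ]
55 [311.6 294. ]
60 [311.9 304. ]
```

View pics/s19.png

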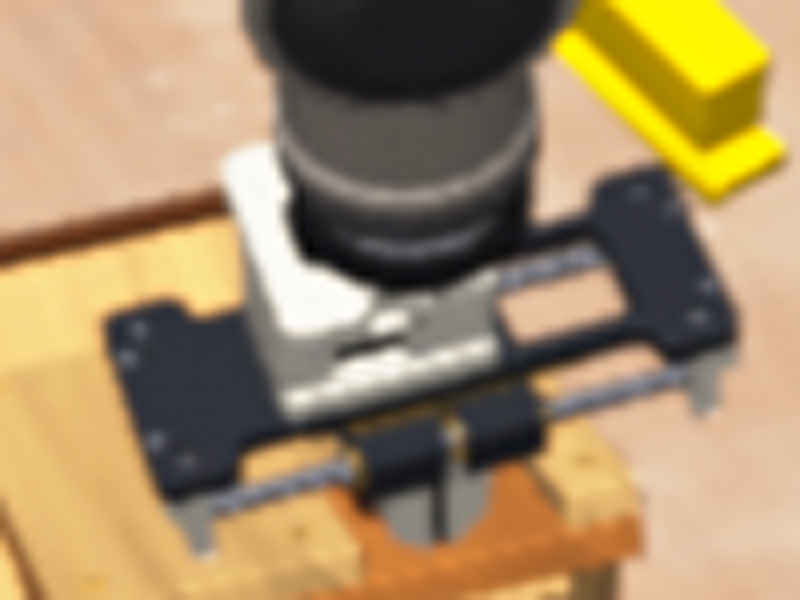

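```bash
python3 -m creep '[0,0,0,-0.002,0, 0,0,0,0,0]' 20;python3 -m creep '[0,0,0,-0.002,0, 0,0,0,0,0]' 20;  python3 - <<'E'
from h import *
save("wrist","w20")
im=cv2.imread("pics/w20.png")[130:330,230:400]
cv2.imwrite("pics/w20c.png",cv2.resize(im,None,fx=3,fy=3,interpolation=cv2.INTER_CUBIC))
E
```

```text
time: 19.4
tool_pos: [0.516, -0.1124, 0.1451]
tool_rot: [3.084, 0.017, 1.417]
contact_force: [-0.7, 1.7, 3.8]
opening: 0.0006
time: 19.65
tool_pos: [0.5159, -0.1124, 0.1451]
tool_rot: [3.082, 0.017, 1.418]
contact_force: [-1.5, 1.3, 3.1]
opening: 0.0006
```

View pics/w20c.png

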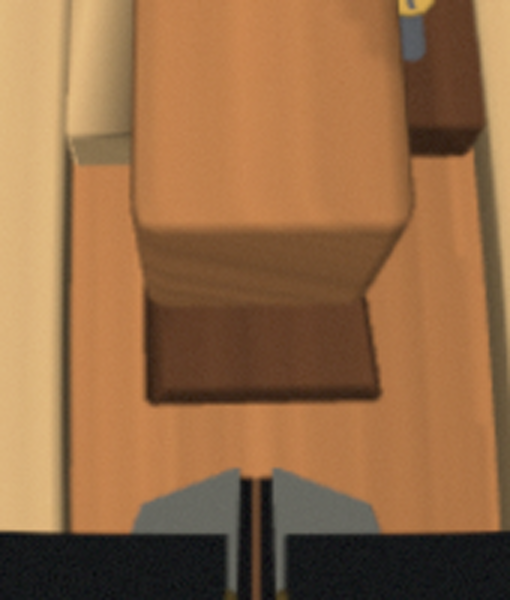

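Contact with the floor is at TCP z 0.1451: 3–4 N upwards. The tip is low behind the tail and centred on it (crop 256 against 259). I lift a hair and advance down the slope to touch the tail face.

```bash
python3 -m creep '[0,0,0,0.002,0, 0,0.0005,0.0043,-0.0025,0, 0,0,0,0,0]' 20;python3 -m creep '[0,0.0005,0.0034,-0.002,0, 0,0,0,0,0]' 20; python3 -c "
from h import *
t=telemetry.observe();print(way(t['tool_pos']),t['contact_force'])"
```

```text
time: 20.08
tool_pos: [0.5165, -0.1077, 0.1439]
tool_rot: [3.082, 0.017, 1.418]
contact_force: [-0.2, -1.2, -0.4]
opening: 0.0005
time: 20.32
tool_pos: [0.5169, -0.104, 0.1413]
tool_rot: [3.083, 0.017, 1.418]
contact_force: [0.7, -0.1, 0.2]
opening: 0.0005
[53.67010863  1.57638026 11.51964256] [ 0.7453521  -0.08398358  0.23162795]
```

```bash
python3 -m creep '[0,0.0004,0.0026,-0.0015,0, 0,0,0,0,0]' 20;python3 -m creep '[0,0.0004,0.0026,-0.0015,0, 0,0,0,0,0]' 20; python3 -c "
from h import *
t=telemetry.observe();print(way(t['tool_pos']),t['contact_force'])
save('wrist','w21')
im=cv2.imread('pics/w21.png')[130:330,230:400]
cv2.imwrite('pics/w21c.png',cv2.resize(im,None,fx=3,fy=3,interpolation=cv2.INTER_CUBIC))"
```

```text
time: 20.58
tool_pos: [0.5174, -0.1012, 0.1396]
tool_rot: [3.083, 0.017, 1.418]
contact_force: [-0.4, -1.1, 0.2]
opening: 0.0007
time: 20.82
tool_pos: [0.518, -0.0988, 0.1382]
tool_rot: [3.083, 0.018, 1.418]
contact_force: [0.7, -0.8, 0.3]
opening: 0.0006
[47.53238175  1.85827373 11.52226218] [ 0.72057802 -0.77329983  0.32221265]
```

View pics/w21c.png

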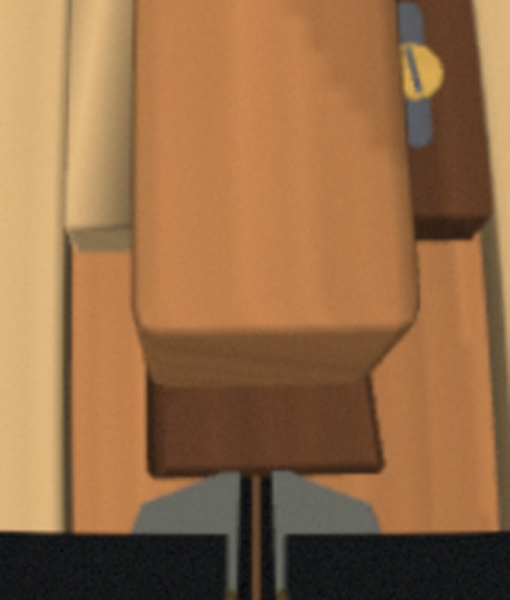

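```bash
python3 -m creep '[0,0.0002,0.0026,-0.0015,0, 0,0,0,0,0]' 20;python3 -m creep '[0,0.0002,0.0026,-0.0015,0, 0,0,0,0,0]' 20; python3 -c "
from h import *
t=telemetry.observe();print(way(t['tool_pos']),t['contact_force'])"
```

```text
time: 21.12
tool_pos: [0.5182, -0.0981, 0.1378]
tool_rot: [3.081, 0.021, 1.418]
contact_force: [-1.7, -2.0, 2.3]
opening: 0.0005
time: 21.38
tool_pos: [0.5183, -0.0979, 0.1377]
tool_rot: [3.08, 0.026, 1.418]
contact_force: [-2.5, -3.0, 3.6]
opening: 0.0004
[46.47622376  2.05679142 11.50882611] [-2.50191436 -2.97059972  3.58815721]
```

```bash
python3 -m creep '[0,0.0005,0.005,-0.003,0, 0,0.0005,0.005,-0.003,0]' 20; python3 -c "
from h import *
t=telemetry.observe();print(way(t['tool_pos']),t['contact_force'],t['contact_force']@XW,t['contact_force']@ZW)"
```

```text
time: 21.62
tool_pos: [0.519, -0.096, 0.1365]
tool_rot: [3.076, 0.042, 1.421]
contact_force: [-17.8, -25.7, 29.0]
opening: 0.0004
[44.166339    2.45612349 11.47492065] [-17.79565153 -25.73828742  29.04851977] 38.888953310265336 11.089793759329643
```

```bash
python3 -m creep '[0,0,0,0,0]' 20; python3 -c "
from h import *
t=telemetry.observe();print(way(t['tool_pos']),t['contact_force'],t['contact_force']@XW,t['contact_force']@ZW)
save('wrist','w22')
im=cv2.imread('pics/w22.png')[130:330,230:400]
cv2.imwrite('pics/w22c.png',cv2.resize(im,None,fx=3,fy=3,interpolation=cv2.INTER_CUBIC))"
```

```text
time: 21.75
tool_pos: [0.5185, -0.0974, 0.1377]
tool_rot: [3.075, 0.045, 1.42]
contact_force: [-0.4, -0.8, 1.3]
opening: 0.0002
[46.02673885  2.19406484 11.71290631] [-0.44122257 -0.837998    1.30968072] 1.4300158800330829 0.686668977931035
```

View pics/w22c.png

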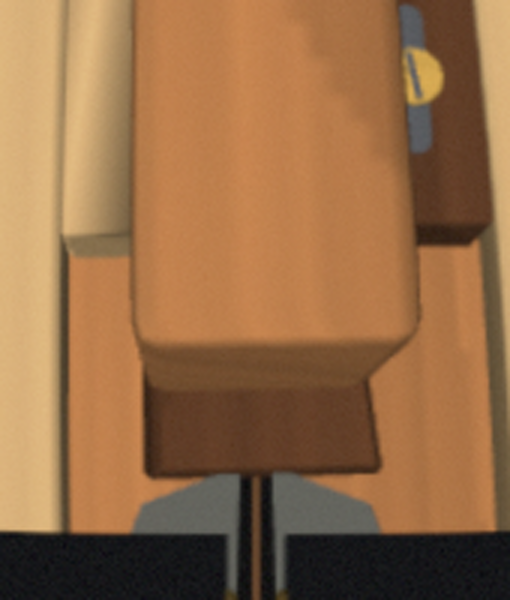

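```bash
python3 -m creep '[0,0,0.004,-0.0025,0]' 20; python3 -c "
from h import *
t=telemetry.observe();print(way(t['tool_pos']),t['contact_force'],t['contact_force']@XW,t['contact_force']@ZW)"; python3 -m creep '[0,-0.001,0.004,-0.0025,0]' 20; python3 -c "
from h import *
t=telemetry.observe();print(way(t['tool_pos']),t['contact_force'],t['contact_force']@XW,t['contact_force']@ZW)"
```

```text
time: 21.92
tool_pos: [0.5189, -0.0962, 0.1368]
tool_rot: [3.073, 0.05, 1.421]
contact_force: [-10.3, -21.0, 20.6]
opening: 0.0003
[44.46739841  2.42561832 11.59866915] [-10.32679628 -20.98538129  20.60650738] 29.62078238931594 6.692778474236818
time: 22.05
tool_pos: [0.5189, -0.0961, 0.1369]
tool_rot: [3.068, 0.057, 1.421]
contact_force: [-8.0, -19.2, 20.1]
opening: 0.0005
[44.485268    2.32546361 11.712964  ] [ -7.96506485 -19.19270227  20.06892571] 27.507972597159295 7.291863942837965
```

```bash
python3 -m creep '[0,0,-0.008,0.006,0, 0,0,-0.015,0.012,0, 0,0,-0.03,0.04,0, 0,-0.003,-0.03,0.05,0, 0,-0.003,-0.02,0.05,0, 0,0,0,0,0]' 20; python3 - <<'E'
from h import *
save("wrist","w23");save("scene","s23",(255,205,375,295),6.5)
im=cv2.imread("pics/w23.png")
cv2.imwrite("pics/w23c.png",cv2.resize(im[0:260,200:400],None,fx=3,fy=2.3,interpolation=cv2.INTER_CUBIC))
E
```

```text
time: 22.8
tool_pos: [0.5122, -0.2017, 0.3]
tool_rot: [3.069, 0.052, 1.422]
contact_force: [0.6, -0.0, -0.1]
opening: 0.0005
```

View pics/w23c.png

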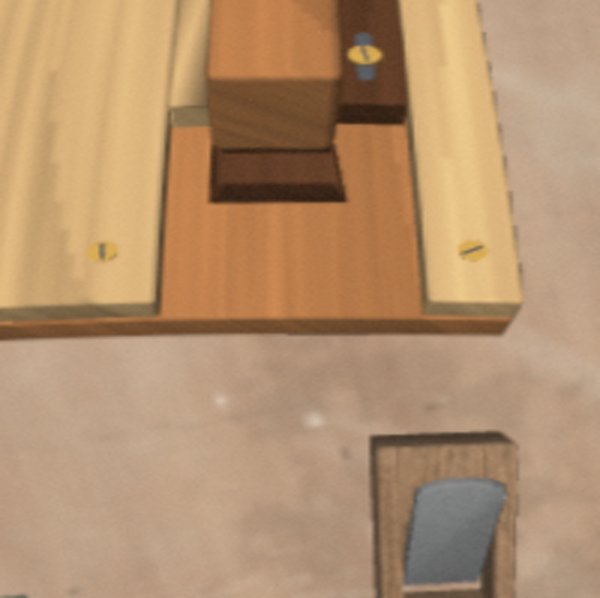

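View pics/s23.png

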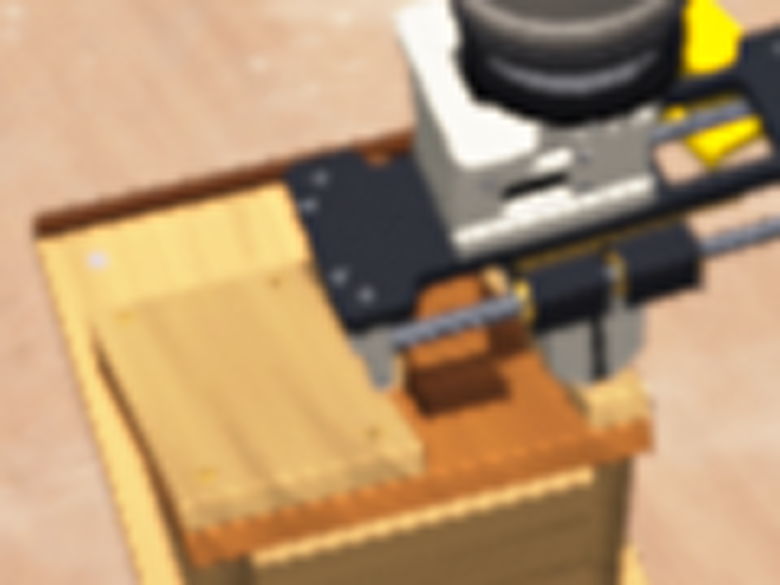

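```bash
python3 -m creep '[0,0.003,0.05,0.02,0, 0,0.003,0.05,0.02,0, 0,0,0.0,0.0,0,0,0,0,0,0]' 20; python3 - <<'E'
from h import *
np.set_printoptions(precision=1,suppress=True)
w=load("w23");C=lambda x,y:(200+x/3-.33,y/2.3-.28)
for n,p,z in(("tail -",(210,202),0),("tail +",(346,201),0),("lip foot",(185,125),0),("gib foot",(370,124),0),("bed end",(290,320),0),("bedend-30",(157,303),14),("bedend40",(424,303),14)): print(n,onbed(w,*C(*p),z))
save("wrist","w24")
im=cv2.imread("pics/w24.png")
cv2.imwrite("pics/w24c.png",cv2.resize(im[0:260,220:420],None,fx=3,fy=2.3,interpolation=cv2.INTER_CUBIC))
E
```

```text
time: 23.4
tool_pos: [0.5147, -0.0953, 0.3294]
tool_rot: [3.09, 0.044, 1.426]
contact_force: [-0.6, 0.0, -0.1]
opening: 0.0008
tail - [ 33.3 -14.1  -0. ]
tail + [33.  24.8 -0. ]
lip foot [ -4.8 -22.7   0. ]
gib foot [-5.2 33.2 -0. ]
bed end [83.7  8.3 -0. ]
bedend-30 [ 83.3 -26.3  14. ]
bedend40 [83.8 42.7 14. ]
```

View pics/w24c.png

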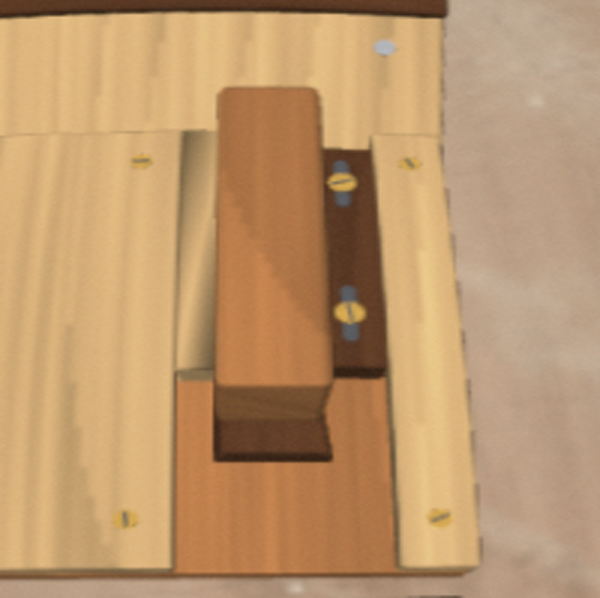

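```bash
python3 - <<'E'
from h import *
np.set_printoptions(precision=1,suppress=True)
w=load("w24");C=lambda x,y:(220+x/3-.33,y/2.3-.28)
def ang(n,p,q,z):
    a=onbed(w,*C(*p),z);b=onbed(w,*C(*q),z);d=a-b;print(n,a,b,"deg",np.degrees(np.arctan2(d[1],d[0])),np.linalg.norm(d))
ang("bar -y edge",(214.5,375),(218,105),60)
ang("bar +y edge",(330,375),(321,105),60)
ang("near board inner edge",(173,560),(182,140),14)
ang("far board inner edge",(398,560),(371.5,140),14)
print("bar tail/toe", onbed(w,*C(272,386),60),onbed(w,*C(268,88),60))
print("tail bottom",onbed(w,*C(214,461),0),onbed(w,*C(331,460),0),"tail top",onbed(w,*C(270,453),14),"bed end",onbed(w,*C(285,574),0),onbed(w,*C(172,568),14))
print("lip foot",onbed(w,*C(190,379),0))
E
```

```text
bar -y edge [ 19.4 -13.1  60. ] [-109.5  -13.2   60. ] deg 0.022480669300477842 128.93303089972764
bar +y edge [19.3 19.5 60. ] [-110.2   20.8   60. ] deg -0.5785514674077209 129.53064631662278
near board inner edge [ 80.1 -26.5  14. ] [-125.8  -26.7   14. ] deg 0.06417426744290285 205.8308287629291
far board inner edge [80.6 43.2 14. ] [-127.1   43.8   14. ] deg -0.16702560143312178 207.7527090340476
bar tail/toe [23.8  3.  60. ] [-119.9    3.4   60. ]
tail bottom [ 34.6 -13.9  -0. ] [34.2 24.7 -0. ] tail top [35.4  4.  14. ] bed end [83.8  8.6 -0. ] [ 83.3 -26.8  14. ]
lip foot [ -3.4 -22.1  -0. ]
```

```bash
python3 - <<'E'
from h import *
print(telemetry.observe()["time"],telemetry.observe()["contact_force"]); print(workorder.hand_in())
E
```

```text
23.45 [ 0.69482498  0.59344272 -0.197151  ]
the job is handed in; nothing more can be done
None
```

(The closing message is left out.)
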